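# Unlock the photo scanner and slide its glass carrier home

### The job

Take the transport lock off the photo scanner: first the wing nut, then the white spacer, then the red bracket, each laid in the blue parts tray before the next comes off. Then, without lifting it, gently push the framed glass carrier along its channel over the green bay until it is home against the sprung grey felt stop of the scan head, and let go. The glass is fragile: never push or press on it with more than about 12 newtons, do not ram it into the stop, and do not disturb the other things on the desk.

Things in the scene. Friction and masses are not known exactly. Their poses are not given: they have to be found in the camera images.
- bed: photo scanner, fixed: grey slab x -80 to 80, y -190 to 170, z 0 to 30 mm, origin at desk level. Its channel runs along y, floor at z 30 mm, open at the -y end, between aluminium rails (12 mm wide, inner faces x = +-62 mm, top z 42 mm). At the +y end: black scan head, y 137 to 170 mm, top z 75 mm. On the +x side a boss (x 77 to 127, y -50 to 50 mm, top z 42 mm) carries the stud
- stud_top (a point): top end of the upright steel stud (8 mm diameter), at (95, 0, 102) mm in the scanner's frame. On the +x rail two lugs 5 mm high, at y = +-20 mm, keep the bracket from swinging
- home (a point): point on the channel floor in the green bay, (0, 61, 30) mm in the scanner's frame: the glass carrier's origin is here when it first touches the stop: a grey felt pad on the scan head, its face at scanner y = 121 mm, sprung (0.4 N per mm) so that it gives up to 12 mm before it is solid
- glass: glass plate in a black rim, 120 x 120 x 18 mm, loose, about 0.4 kg, origin under its centre. Flat on the channel floor, 2 mm play at each rail, y along the channel. Starts near the -y end; slides with dry friction of a few N, stops when the push stops. Too wide to grip: push the middle of its -y side at rim height, 40 mm/s or slower. Over 12 N from the robot, or ramming the stop, breaks it
- wing_nut: brass wing nut, already unscrewed: lifts straight off. Hub 24 mm diameter, 14 mm high, hole 12 mm; two wings along its x axis, 44 mm from end to end, 8 mm thick, 2 to 20 mm above its underside. Origin on the hole's axis at its underside. Starts on the spacer, underside z 80 mm above the desk, any yaw
- spacer: white plastic spacer tube, outer diameter 24 mm, hole 12 mm, 32 mm high. Origin at the centre of its underside. Starts on the stud on top of the bracket, underside at z 48 mm
- bracket: red lock bracket, 90 g: plate 102 x 30 x 6 mm, 12 mm hole. Origin at the hole's centre on the plate's underside; plate from x = -86 to +16 mm; at its -x end a lip goes 12 mm down. Starts with the hole round the stud, underside z 42 mm, its axes along the scanner's, the lip on the channel floor in front of the glass. Raise it 65 mm to clear the stud
- bracket_rib (a point): middle of the bracket's black grip rib, an upright rib 34 mm long (bracket x) x 12 mm thick (bracket y) that stands 36 mm above the plate; this point is 30 mm above the plate's underside at bracket x = -42 mm
- bracket_lip (a point): lower edge of the bracket's lip, at (-82, 0, -12) mm in the bracket's frame
- tray: blue open parts tray, fixed, 180 (x) x 170 (y) x 25 mm outside, walls and floor 4 mm thick. Origin under its centre, at desk level
- calculator: grey desk calculator 130 x 170 x 25 mm, origin under its centre; leave alone
- tumbler: drinking glass, 68 mm diameter, 100 mm high, origin under its centre; leave alone
- pen_cup: black pen cup, 76 mm diameter, 95 mm high with pens to 180 mm, origin under its centre; leave alone
- toy_duck: yellow toy duck about 65 mm long, 68 mm high, origin under its centre; leave alone
- stapler: red stapler 130 x 34 x 45 mm, origin under its centre; leave alone

How it is judged:
On the way, in this order (a step that is already met when the one before it is completed fails the run):
1. the wing nut lies in the tray while the spacer and the bracket are still on the stud (x of wing_nut in the frame of tray between -0.088 and 0.088 m and y of wing_nut in the frame of tray between -0.083 and 0.083 m and z of wing_nut in the frame of tray between -0.005 and 0.045 m and horizontal distance between each of spacer, bracket and stud_top below 0.006 m), for 0.2 s.
2. the spacer lies in the tray too while the bracket is still on the stud (x of wing_nut in the frame of tray between -0.088 and 0.088 m and y of wing_nut in the frame of tray between -0.083 and 0.083 m and z of wing_nut in the frame of tray between -0.005 and 0.045 m and x of spacer in the frame of tray between -0.088 and 0.088 m and y of spacer in the frame of tray between -0.083 and 0.083 m and z of spacer in the frame of tray between -0.005 and 0.045 m and horizontal distance between bracket and stud_top below 0.006 m), for 0.2 s.
3. the bracket lies in the tray too, the glass carrier still waiting short of the green bay (x of wing_nut in the frame of tray between -0.088 and 0.088 m and y of wing_nut in the frame of tray between -0.083 and 0.083 m and z of wing_nut in the frame of tray between -0.005 and 0.045 m and x of spacer in the frame of tray between -0.088 and 0.088 m and y of spacer in the frame of tray between -0.083 and 0.083 m and z of spacer in the frame of tray between -0.005 and 0.045 m and x of bracket in the frame of tray between -0.088 and 0.088 m and y of bracket in the frame of tray between -0.083 and 0.083 m and z of bracket in the frame of tray between -0.005 and 0.045 m and x of bracket_rib in the frame of tray between -0.088 and 0.088 m and y of bracket_rib in the frame of tray between -0.083 and 0.083 m and z of bracket_rib in the frame of tray between -0.005 and 0.06 m and x of bracket_lip in the frame of tray between -0.088 and 0.088 m and y of bracket_lip in the frame of tray between -0.083 and 0.083 m and z of bracket_lip in the frame of tray between -0.005 and 0.045 m and y of glass in the frame of bed below -0.04 m), for 0.2 s.
4. the glass carrier is home at the felt stop (y of glass in the frame of bed between 0.051 and 0.0745 m and z of glass in the frame of bed between 0.025 and 0.035 m and x of glass in the frame of bed between -0.006 and 0.006 m and angle between the z axis of glass and the z axis of bed, either way round below 0.05 rad), for 0.2 s.
At the end, for the whole second after the job is handed in: wing nut, spacer and bracket (hole, rib and lip) lie within the walls of the tray, none more than 45 mm (the rib's point 60 mm) above the desk; the glass carrier lies flat in the channel, no more than 10 mm short of the felt stop's free face; all at rest (all of step 4 and x of wing_nut in the frame of tray between -0.088 and 0.088 m and y of wing_nut in the frame of tray between -0.083 and 0.083 m and z of wing_nut in the frame of tray between -0.005 and 0.045 m and x of spacer in the frame of tray between -0.088 and 0.088 m and y of spacer in the frame of tray between -0.083 and 0.083 m and z of spacer in the frame of tray between -0.005 and 0.045 m and x of bracket in the frame of tray between -0.088 and 0.088 m and y of bracket in the frame of tray between -0.083 and 0.083 m and z of bracket in the frame of tray between -0.005 and 0.045 m and x of bracket_rib in the frame of tray between -0.088 and 0.088 m and y of bracket_rib in the frame of tray between -0.083 and 0.083 m and z of bracket_rib in the frame of tray between -0.005 and 0.06 m and x of bracket_lip in the frame of tray between -0.088 and 0.088 m and y of bracket_lip in the frame of tray between -0.083 and 0.083 m and z of bracket_lip in the frame of tray between -0.005 and 0.045 m and linear speed of each of glass, wing_nut, spacer, bracket below 0.02 m/s); the robot touches nothing.
It fails at once if the robot pushes or presses on the glass carrier with more than 12 N (contact force between glass and the arm above 12 N or contact force between glass and the fingers above 12 N).
It fails at once if the glass carrier is pressed against the scanner (its weight is about 4 N) with more than 18 N, as when rammed into the stop (contact force between glass and bed above 18 N).
It fails at once if the glass carrier is lifted or tipped out of its channel (z of glass in the frame of bed above 0.038 m or angle between glass's own z axis and vertical above 0.12 rad).
It fails at once if one of the other things on the desk is moved by more than 30 mm or tipped over (distance of any of tumbler, pen_cup, toy_duck, stapler, calculator from where it was at the start of the episode above 0.03 m or angle between any of tumbler, pen_cup, toy_duck, stapler, calculator's own z axis and vertical above 0.4 rad).
It also fails if it takes over 72 s, if anything falls off the work surface, if the arm or the gripper's body presses on something with over 40 N, if the wrist force passes 120 N, or if a joint passes its speed limit or range.

### The arm

A 7-joint arm with a two-finger parallel gripper is mounted at the origin on the work surface. World frame = base frame: x ahead of the robot, y to its left, z up, the work surface at z = 0. Lengths are in m, angles in rad, forces in N, time in s.
With the tool pointing down it reaches from about 0.4 to 0.875 m from the base axis. Payload 19.3 kg.
Tool frame: the origin (TCP) lies midway between the tips of the shut fingers; the grasp point (between the pads) lies 19 mm behind it (bot.pinch_z is the distance from the TCP to the grasp point, in m); z points along the fingers, y is the line along which they close (so a half turn about z gives the same grasp; the last joint's range is limited). The gripper opens to 85 mm and grips with 20 to 120 N. Pads are 22 mm wide; open, the fingers measure 114 mm over their backs; the gripper's body (76 mm by 85 mm) begins 54 mm behind the grasp point. The pads swing forward as they close: fully open they stand 13 mm farther back than shut.
Start: joints at [-1.206, 0.521, -0.036, 1.599, 0.021, 1.021, -0.113], TCP at [0.263, 0.567, 0.198] pointing down, gripper open.
Joint ranges: [-2.91, 2.91], [-0.3, 2.13], [-1.5, 1.42], [0.17, 2.43], [-1.26, 4.41], [0.16, 1.93], [-2.52, 2.52]. Speed limits (rad/s): [1.89, 1.89, 2.39, 2.39, 3.01, 3.01, 3.01].

### API

Orientations are given as [roll, pitch, yaw] about the fixed x, y, z axes, in that order (R = Rz(yaw) Ry(pitch) Rx(roll)).
In Python, from workcell import observe, viewer, bot gives the robot as it stands. The module is installed in compiled form; this text tells all that it offers.
- The arm moves only by the tool play_rows, never from a script. Its argument "motion" is a list of rows, each a list of 7 numbers: the shift along the tool's x, y, z in cm, then the turn, a rotation vector about the tool's x, y, z in rad, then the opening, from -1 (shut) to 1 (fully open), so that 0 is half open. A call has exactly 5 rows; each row is the pose to reach, as a shift and turn from the pose commanded when the call began, along the tool's axes at that moment; what a row does not reach only later rows make up. A row lasts 1/10 s, in which the tool goes at most 50 mm and 8.59 degrees, less where a joint would pass 70% of its speed; a pose out of reach is approached as far as the arm can. A call with a gripper value outside its range is refused whole. The fingers move at their own pace and stop on an object; "squeeze" is the grip in N (left out, the last holds). Time passes only in rows, so rows that repeat a pose let the fingers close, or fill a call up. It gives the time, the measured TCP pose, the force, the opening and the grip force at its end, in the units of the state.
- observe(): the state, without advancing time (a new reading comes with each control period).
- viewer.grab_frame(name): name is "scene" or "top"; returns (picture, depth): 480x640x3 uint8, red, green, blue; 480x640 float32, m along the optical axis (not along the pixel's ray), 0 where there is no reading.
- viewer.camera_info(name): a dict with "fx", "fy", "cx", "cy" (pixels), "R" (3x3) and "t" (3): a world point X has camera coordinates R X + t. Camera axes: x right, y down, z forward; pixel columns grow to the right and rows downward; lengths in m; the calibration is good to about 2 mm. A picture is of the moment at which its call begins. camera_info takes no time and is no camera call.
- bot.job_done(): hands the job in; it is judged then, once.
The state is a dict: "clock": time; "qpos": joint angles; "qd": joint speeds; "joint_efforts": joint torques, N m; "position": TCP position; "tool_rot": TCP orientation; "force": force on the tool from outside, world axes, zero at the start; "moment": the same for the moment, N m; "grip_width": finger opening in m; "finger_force": force on a finger pad.
Only numpy, scipy, OpenCV 4.12 (cv2) and the standard library are available. Lean on these libraries where they do the work, as an engineer would, in place of code of your own. Each camera call takes 0.05 s, during which the arm holds its last target. There are 200 camera calls.

## Working session

There is one attempt and no reset: what is moved stays moved. The work goes in short steps, Python scripts to look and compute and a tool call to move; the robot and the scene stay as the last step left them, time stands still between calls to the robot, and variables do not carry over. Pictures are saved under pics/ and viewed, at most 10 in all, crops included, and the job is handed in when it is done.

Besides the shell and the picture viewer there is one more tool, called after "Emit:" by a JSON object that holds its "fn" and its "kwargs", one argument or row to a line. play_rows: Moves the arm, as the interface text tells. Its arguments: {"type":"object","properties":{"motion":{"type":"array"},"squeeze":{"type":"number"}},"required":["motion"]}

```bash
mkdir -p pics; python3 - <<'E'
from workcell import observe, viewer, bot
import cv2,numpy as np
for n in("scene","top"):
    p,d=viewer.grab_frame(n); cv2.imwrite(f"pics/{n}0.png",p[:,:,::-1]); np.savez(f"{n}0.npz",p=p,d=d)
    i=viewer.camera_info(n); print(n,{k:np.round(v,4).tolist() for k,v in i.items()})
s=observe(); print(s, bot.pinch_z)
E
```

```text
scene {'fx': 471.0885, 'fy': 471.0885, 'cx': 322.5846, 'cy': 238.6016, 'R': [[-0.0352, 0.9993, -0.0146], [0.7401, 0.0163, -0.6723], [-0.6715, -0.0344, -0.7402]], 't': [0.0357, -0.3919, 1.3013]}
top {'fx': 581.8682, 'fy': 581.8682, 'cx': 322.3933, 'cy': 238.2471, 'R': [[-0.0129, -0.9999, -0.0113], [-0.9885, 0.0145, -0.1507], [0.1509, 0.0092, -0.9885]], 't': [-0.0038, 0.6147, 1.2827]}
{'clock': 0.1, 'qpos': array([-1.20619208,  0.52192907, -0.03629506,  1.599926  ,  0.02122652,
        1.02108426, -0.11282075]), 'qd': array([-0.00011785,  0.00032515, -0.00231987, -0.00214019, -0.00105086,
        0.00063096, -0.00043355]), 'joint_efforts': array([ 2.41098503e-03, -9.28479195e+01,  1.98331185e+00, -3.70541275e+01,
        1.79885561e-02,  5.26119402e-03, -6.66230608e-05]), 'position': array([0.26319475, 0.56653507, 0.19780841]), 'tool_rot': array([-3.14063685e+00,  1.04515823e-04,  2.70674207e+00]), 'force': array([ 1.13951637,  0.15500224, -0.02477928]), 'moment': array([ 0.02775476,  0.00144908, -0.01715625]), 'finger_force': 0.0, 'grip_width': 0.08523740057667623} 0.0187
```

View pics/top0.png

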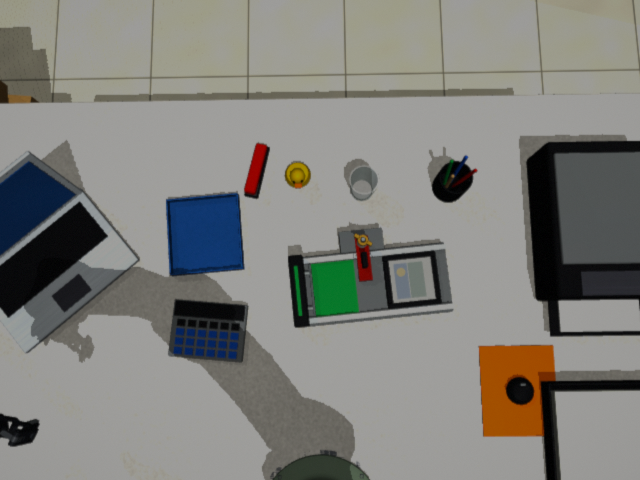

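View pics/scene0.png

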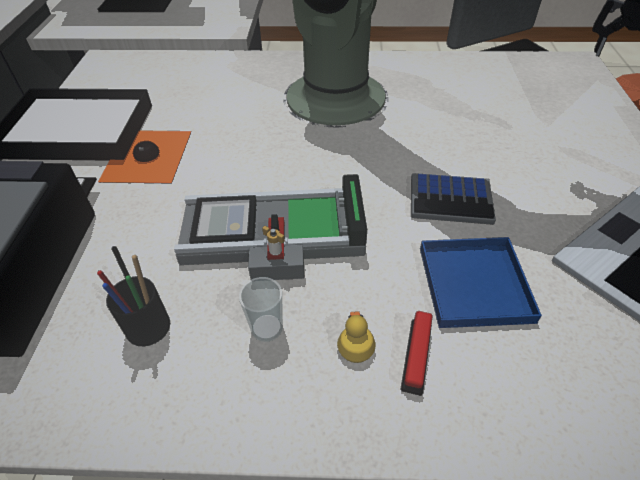

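The top view shows the tray at about (205,233), the scanner at (370,280) with its head to the left and the nut at (362,240). The scene view agrees: scanner (270,220), nut (273,235), tray (480,280). Both calls together make measuring by depth possible.

```bash
cat > h.py <<'E'
import numpy as np,cv2
from workcell import viewer,observe
def cloud(n,p,d):
    i=viewer.camera_info(n);v,u=np.mgrid[:480,:640]
    c=np.stack([(u-i["cx"])/i["fx"]*d,(v-i["cy"])/i["fy"]*d,d],-1)
    return (c-i["t"])@np.asarray(i["R"])   # R^T (c-t)
def rect(P):
    (c,s,a)=cv2.minAreaRect(P[:,:2].astype(np.float32)*1000); return np.round(c,1),np.round(s,1),round(a,2),len(P),np.round(1000*np.median(P[:,2]),1)
E
python3 - <<'E'
from h import *
for n in("top","scene"):
    f=np.load(n+"0.npz");p,d=f["p"],f["d"];W=cloud(n,p,d);h=cv2.cvtColor(p,cv2.COLOR_RGB2HSV).astype(int);H,S,V=h[...,0],h[...,1],h[...,2]
    x,y,z=W[...,0],W[...,1],W[...,2];ok=d>0
    blue=ok&(abs(H-108)<12)&(S>150)&(x>.35)&(x<.65)&(y>.1)&(y<.42)&(z<.05)
    if n=="top": blue&=(y>.14)&(x>.39)
    print(n,"tray",rect(W[blue&(x>.42)]),"rim",rect(W[blue&(z>.02)&(x>.4)]))
    reg=ok&(x>.2)&(x<.58)&(y>-.32)&(y<.12)
    print("head",rect(W[reg&(abs(z-.075)<.006)&(y>0.02)]))
    print("green",rect(W[reg&(abs(H-60)<12)&(S>150)&(abs(z-.03)<.008)]))
    print("boss+rails",rect(W[reg&(abs(z-.042)<.004)]))
    print("nut", rect(W[reg&(H>8)&(H<28)&(S>110)&(z>.075)]))
    m=reg&(z>.078)&(x>.45);print("high",rect(W[m]),np.round(W[m].mean(0)*1000),"zmax",W[m][:,2].max())
    red=reg&((H<6)|(H>174))&(S>150)&(z>.035);print("red",rect(W[red]))
    cr={"top":(270,200,200,140),"scene":(160,160,220,140)}[n];a,b,w,hh=cr
    c=p[b:b+hh,a:a+w,::-1];cv2.imwrite(f"pics/{n}crop.png",cv2.resize(c,None,fx=3.6,fy=3.6,interpolation=cv2.INTER_CUBIC))
E
```

```text
top tray (array([555.9, 259.1]), array([197.6, 170.1]), 3.53, 3173, np.float64(4.6)) rim (array([524.1, 260.8]), array([247.7, 174.5]), 0.51, 391, np.float64(23.7))
head (array([494.3,  43. ]), array([159.4,  33.2]), 5.22, 1043, np.float64(75.3))
green (array([502.9, -37.8]), array([119.9,  97.4]), 5.14, 2217, np.float64(30.9))
boss+rails (array([ 508.5, -127.1]), array([153.4, 343.7]), 5.82, 2173, np.float64(43.4))
nut (array([0., 0.]), array([0., 0.]), 0.0, 0, np.float64(nan))
high (array([514. , -25.3]), array([121.4, 173.4]), 1.81, 210, np.float64(80.2)) [531. -11.  81.] zmax 0.09088733795603444
red (array([ 549.2, -106. ]), array([63.3, 29.8]), 5.03, 306, np.float64(48.9))
scene tray (array([600.1, 262.1]), array([110. , 169.9]), 3.47, 3615, np.float64(4.1)) rim (array([524.6, 262.4]), array([175. , 248.6]), 89.43, 283, np.float64(23.2))
head (array([495.7,  43.4]), array([162.8,  33.2]), 5.18, 991, np.float64(74.9))
green (array([0., 0.]), array([0., 0.]), 0.0, 0, np.float64(nan))
boss+rails (array([ 513.2, -119. ]), array([157.8, 360.6]), 4.86, 2057, np.float64(43.0))
nut (array([0., 0.]), array([0., 0.]), 0.0, 0, np.float64(nan))
high (array([540.1, -32.1]), array([ 49.3, 164.3]), 11.53, 106, np.float64(83.6)) [563. -97.  83.] zmax 0.08618387867585628
red (array([ 542.4, -105.4]), array([43.3, 27.1]), 7.51, 85, np.float64(48.3))
  return _methods._mean(a, axis=axis, dtype=dtype,
  ret = ret.dtype.type(ret / rcount)
```

View pics/topcrop.png

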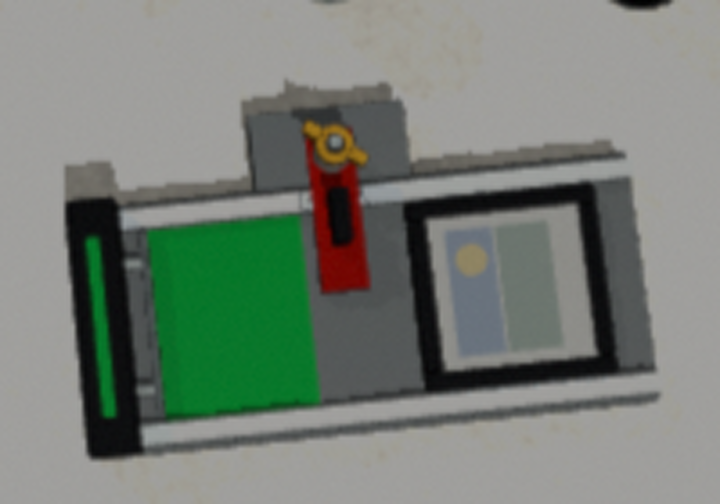

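View pics/scenecrop.png

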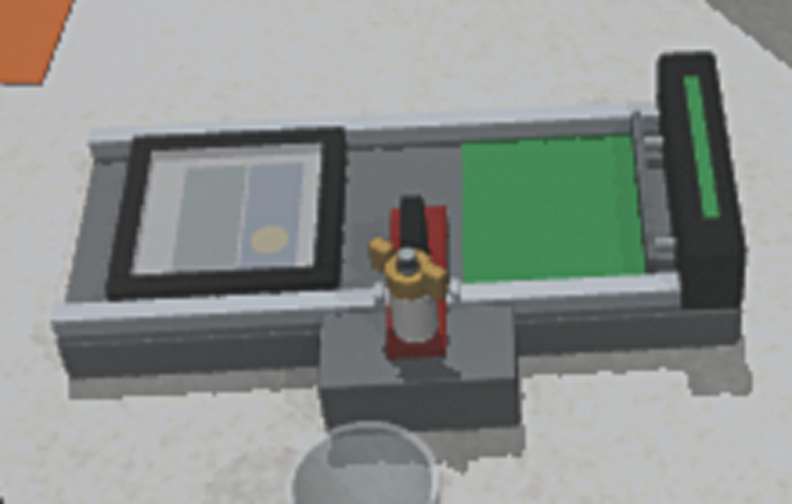

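The crops show the stud top at top-image (363,239), wing tips near (356,235.5) and (370,244), and the scene stud top at (273,231). The glass rim spans crop x 407–615. Next I refine nut, tray, glass and obstacles.

```bash
cat >> h.py <<'E'
def ray(n,u,v,z):
    i=viewer.camera_info(n);R=np.asarray(i["R"]);o=-R.T@i["t"];r=R.T@np.array([(u-i["cx"])/i["fx"],(v-i["cy"])/i["fy"],1])
    return (o+r*(z-o[2])/r[2])[:2]
YAW=np.radians(5.18)
def rot(a):return np.array([[np.cos(a),-np.sin(a)],[np.sin(a),np.cos(a)]])
def to(x,y,z,ydeg=None):
    "shift in tool axes (cm) to world x,y,z mm; ydeg: wanted direction of tool y (mod 180)"
    from scipy.spatial.transform import Rotation as Ro
    s=observe();R=Ro.from_euler("xyz",s["tool_rot"]);D=R.inv().apply(np.array([x,y,z])/1000-s["position"])*100
    ty=np.degrees(np.arctan2(*R.as_matrix()[1::-1,1]))
    # world yaw +a == tool z rotation -a
    w=0 if ydeg is None else (ydeg-ty+90)%180-90
    print("shift cm",D.round(2),"toolz turn rad",round(-np.radians(w),3),"ty deg",round(ty,1),"clock",round(s["clock"],2),"pos",(s["position"]*1000).round(1),"F",s["force"].round(1))
E
python3 - <<'E'
from h import *
print("stud",ray("top",363.06,239.2,.102)*1000,ray("scene",273.06,231.1,.102)*1000)
for n,b in(("top",(340,225,385,260)),("scene",(255,215,292,250))):
    f=np.load(n+"0.npz");p,d=f["p"],f["d"];W=cloud(n,p,d);h=cv2.cvtColor(p,cv2.COLOR_RGB2HSV).astype(int);H,S,V=h[...,0],h[...,1],h[...,2]
    m=(H>10)&(H<28)&(S>110)&(V>50);k=np.zeros_like(m);k[b[1]:b[3],b[0]:b[2]]=1;m&=k
    v,u=np.nonzero(m);P=np.array([ray(n,a,c,.096) for a,c in zip(u,v)])
    print(n,"nut",rect(np.c_[P,P[:,:1]*0]));q=P-P.mean(0);w,e=np.linalg.eigh(q.T@q);print(np.degrees(np.arctan2(e[1,1],e[0,1]))%180, np.sqrt(w/len(P))*1000, P.mean(0)*1000)
    x,y,z=W[...,0],W[...,1],W[...,2];ok=d>0
    # glass in bed frame
    B=(W[...,:2]-[.5089,-.1097])@rot(YAW)
    g=(V<45)&(abs(B[...,0])<.06)&(abs(z-.048)<.006)&(B[...,1]<-.03)&(B[...,1]>-.19)
    q=B[g]*1000;print("glass x",np.percentile(q[:,0],[1,99]),"y",np.percentile(q[:,1],[0,1,99,100]))
    rl=(abs(z-.042)<.004)&(abs(B[...,0])<.1)&ok;q=B[rl]*1000;print("rail y",np.percentile(q[:,1],[0.3,99.5]),"x",np.percentile(q[:,0],[.5,99.5]))
    r=ok&(abs(H-108)<14)&(S>130)&(x>.4)&(x<.68)&(y>.13)&(y<.4)
    c,_=cv2.findContours(r.astype(np.uint8),0,2);c=max(c,key=cv2.contourArea)[:,0]
    T=np.array([ray(n,a,e,.025) for a,e in c]);print("tray",rect(np.c_[T,T[:,:1]*0]))
    hi=ok&(z>.05)&(x>.55)&(x<.8)&(y>-.35)&(y<.25);
    nn,l,st,ce=cv2.connectedComponentsWithStats(hi.astype(np.uint8))
    for j in range(1,nn):
        if st[j,4]>30:
            q=W[l==j]*1000;print("obst",q.min(0).round(),q.max(0).round())
E
```

```text
stud [ 602.72263514 -101.64170411] [606.63529977 -99.36600522]
top nut (array([ 604. , -100.8]), array([37.3, 26.6]), 88.79, 129, np.float64(0.0))
56.81415190366748 [ 6.00928031 11.13361524] [ 602.91465698 -100.05180763]
glass x [-59.46505838  58.90990265] y [-163.39941298 -162.27459711  -43.16191711  -42.49226127]
rail y [-586.51510545  134.94593391] x [-99.20016947  98.68721167]
tray (array([614.1, 262.1]), array([141.6, 170.2]), 4.39, 57, np.float64(0.0))
obst [ 702. -349.   50.] [ 779. -273.  180.]
obst [ 703. -139.   50.] [770. -73. 105.]
obst [735.  28.  50.] [776.  61.  73.]
obst [ 588. -121.   50.] [617. -82. 106.]
obst [ 550. -119.   50.] [577. -97.  91.]
obst [550.  32.  55.] [574.  65.  85.]
scene nut (array([ 608. , -100.6]), array([51.6, 25.7]), 40.14, 101, np.float64(0.0))
54.3257528458961 [ 6.66870848 12.52174672] [607.65656927 -99.96027162]
glass x [-13.55188593  59.7734502 ] y [-157.17701773 -146.29468485  -42.39893865  -42.30067279]
rail y [-400.92968253  158.25717221] x [-73.90094454  99.24374366]
tray (array([623.7, 263.4]), array([154.5, 168.5]), 4.29, 170, np.float64(0.0))
obst [ 550. -121.   50.] [619. -81. 103.]
obst [550.  32.  50.] [578.  66.  78.]
obst [ 704. -349.   50.] [ 782. -273.  179.]
obst [ 705. -139.   50.] [773. -73. 102.]
obst [735.  28.  50.] [781.  62.  70.]
```

```bash
python3 - <<'E'
from h import *
for n in("top","scene"):
    f=np.load(n+"0.npz");p,d=f["p"],f["d"];h=cv2.cvtColor(p,cv2.COLOR_RGB2HSV).astype(int);H,S=h[...,0],h[...,1]
    k=np.zeros(H.shape,np.uint8)
    b=(155,180,255,290) if n=="top" else (410,225,545,335)
    k[b[1]:b[3],b[0]:b[2]]=1
    r=((abs(H-108)<14)&(S>130)).astype(np.uint8)*k
    c,_=cv2.findContours(r,0,2);c=max(c,key=cv2.contourArea)[:,0]
    T=np.array([ray(n,a,e,.025) for a,e in c]);print("tray",rect(np.c_[T,T[:,:1]*0]))
    q=(cv2.boxPoints(cv2.minAreaRect(T.astype(np.float32)*1000)));print(q.round())
to(604,-101,180,56.)
E
```

```text
tray (array([633.2, 263.7]), array([179.6, 170.2]), 4.53, 52, np.float64(0.0))
[[537. 341.]
 [550. 172.]
 [729. 186.]
 [716. 356.]]
tray (array([642.4, 265.1]), array([191.9, 168.5]), 4.47, 151, np.float64(0.0))
[[540. 342.]
 [553. 174.]
 [745. 189.]
 [731. 357.]]
shift cm [-59.03 -46.18   1.83] toolz turn rad 0.159 ty deg 65.1 clock 0.1 pos [263.2 566.5 197.8] F [ 1.1  0.2 -0. ]
```

Emit:
{"fn": "play_rows", "kwargs": {
  "motion": [
    [-3,-2.3,0,0,0,0,0.4],
    [-6,-4.6,0,0,0,0,0.4],
    [-9,-6.9,0,0,0,0,0.4],
    [-12,-9.2,0,0,0,0,0.4],
    [-15,-11.5,0,0,0,0,0.4]
  ]
}}

```text
clock: 0.6
position: [0.3513, 0.3978, 0.1981]
tool_rot: [-3.141, -0.0, 2.707]
force: [0.6, -0.1, 0.2]
grip_width: 0.0597
finger_force: 0.0
```

Emit:
{"fn": "play_rows", "kwargs": {
  "motion": [
    [-3,-2.3,0,0,0,0,0.4],
    [-6,-4.6,0,0,0,0,0.4],
    [-9,-6.9,0,0,0,0,0.4],
    [-12,-9.2,0,0,0,0,0.4],
    [-15,-11.5,0,0,0,0,0.4]
  ]
}}

```text
clock: 1.1
position: [0.4389, 0.2304, 0.1982]
tool_rot: [-3.141, -0.0, 2.707]
force: [1.2, 0.0, -0.1]
grip_width: 0.06
finger_force: 0.0
```

Emit:
{"fn": "play_rows", "kwargs": {
  "motion": [
    [-3,-2.3,0,0,0,0,0.4],
    [-6,-4.6,0,0,0,0,0.4],
    [-9,-6.9,0,0,0,0,0.4],
    [-12,-9.2,0,0,0,0,0.4],
    [-15,-11.5,0,0,0,0,0.4]
  ]
}}

```text
clock: 1.6
position: [0.5264, 0.0629, 0.1982]
tool_rot: [-3.141, -0.0, 2.707]
force: [0.8, 1.4, 0.6]
grip_width: 0.0601
finger_force: 0.0
```

Emit:
{"fn": "play_rows", "kwargs": {
  "motion": [
    [-3,-2.3,0,0,0,0.04,0.4],
    [-6,-4.6,0,0,0,0.08,0.4],
    [-9,-6.9,0,0,0,0.12,0.4],
    [-12,-9.2,0,0,0,0.16,0.4],
    [-14,-11.7,0,0,0,0.16,0.4]
  ]
}}

```text
clock: 2.1
position: [0.6046, -0.1023, 0.1978]
tool_rot: [-3.141, -0.0, 2.545]
force: [0.3, 0.7, 0.7]
grip_width: 0.0598
finger_force: 0.0
```

```bash
python3 -c "
from h import *
to(604,-101,72,56)"
```

```text
shift cm [ 0.12  0.08 12.58] toolz turn rad -0.003 ty deg 55.8 clock 2.1 pos [ 604.6 -102.3  197.8] F [0.3 0.7 0.7]
```

Emit:
{"fn": "play_rows", "kwargs": {
  "motion": [
    [0.1,0.1,3,0,0,0,0.4],
    [0.1,0.1,6,0,0,0,0.4],
    [0.1,0.1,9,0,0,0,0.4],
    [0.1,0.1,11,0,0,0,0.4],
    [0.1,0.1,12.5,0,0,0,0.4]
  ],
  "squeeze": 30
}}

```text
clock: 2.6
position: [0.6028, -0.0992, 0.0716]
tool_rot: [-3.141, -0.002, 2.547]
force: [0.8, -0.0, -0.5]
grip_width: 0.0598
finger_force: 0.0
```

Emit:
{"fn": "play_rows", "kwargs": {
  "motion": [
    [0,0,0,0,0,0,0],
    [0,0,0,0,0,0,-0.4],
    [0,0,0,0,0,0,-0.4],
    [0,0,0,0,0,0,-0.4],
    [0,0,0,0,0,0,-0.4]
  ]
}}

```text
clock: 3.1
position: [0.6039, -0.0993, 0.074]
tool_rot: [3.141, 0.001, 2.547]
force: [-0.4, 0.4, 0.2]
grip_width: 0.0255
finger_force: 0.0
```

```bash
python3 - <<'E'
from h import *
a,_=viewer.grab_frame("top");b,_=viewer.grab_frame("scene")
a=cv2.resize(a[190:280,310:410],None,fx=4,fy=6.0*2/3);b=cv2.resize(b[150:275,200:330],(400,360))
cv2.imwrite("pics/n1.png",np.hstack([a,b])[:,:,::-1])
E
```

```text
(no output)
```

View pics/n1.png

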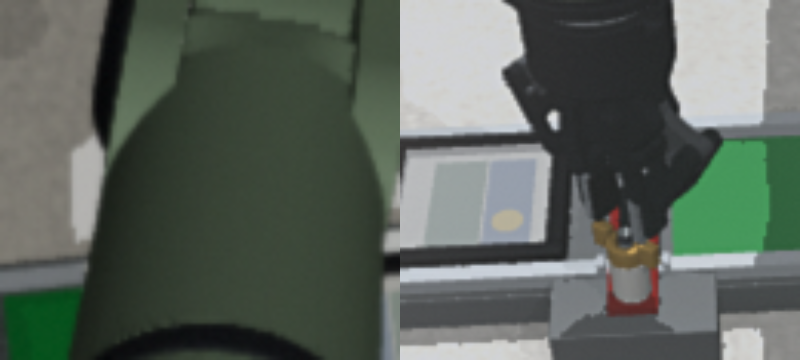

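The fingers shut to 25 mm without touching the nut, which still sits at scene crop (625,245); the finger tips appear above and behind it. I check the finger tip positions by depth.

```bash
python3 - <<'E'
from h import *
for n in("scene",):
    p,d=viewer.grab_frame(n);W=cloud(n,p,d)*1000
    i=viewer.camera_info(n)
    for X in([604,-99,74],[611,-88.5,78],[597,-110,78]):
        c=np.asarray(i["R"])@np.array(X)/1000+i["t"];print(X,(c[:2]/c[2]*471.09+[i["cx"],i["cy"]]).round(1))
    for v in range(214,250,2):
        print(v,[tuple(W[v,u].astype(int))+(int(p[v,u].mean()),) for u in range(262,288,4)])
E
```

```text
[604, -99, 74] [274.9 240.7]
[611, -88.5, 78] [280.1 242.2]
[597, -110, 78] [269.  236.2]
214 [(np.int64(601), np.int64(-115), np.int64(138), 37), (np.int64(593), np.int64(-110), np.int64(131), 39), (np.int64(584), np.int64(-105), np.int64(122), 44), (np.int64(622), np.int64(-90), np.int64(160), 41), (np.int64(622), np.int64(-84), np.int64(160), 41), (np.int64(624), np.int64(-77), np.int64(162), 42), (np.int64(637), np.int64(-68), np.int64(175), 41)]
216 [(np.int64(601), np.int64(-115), np.int64(134), 38), (np.int64(596), np.int64(-110), np.int64(128), 38), (np.int64(589), np.int64(-104), np.int64(121), 37), (np.int64(622), np.int64(-91), np.int64(155), 42), (np.int64(623), np.int64(-84), np.int64(156), 40), (np.int64(633), np.int64(-76), np.int64(166), 41), (np.int64(636), np.int64(-69), np.int64(169), 41)]
218 [(np.int64(601), np.int64(-116), np.int64(129), 41), (np.int64(595), np.int64(-110), np.int64(122), 39), (np.int64(586), np.int64(-105), np.int64(114), 38), (np.int64(624), np.int64(-91), np.int64(153), 42), (np.int64(627), np.int64(-84), np.int64(155), 41), (np.int64(631), n
[... 4830 characters left out ...]
64(-128), np.int64(36), 93), (np.int64(590), np.int64(-119), np.int64(43), 107), (np.int64(613), np.int64(-106), np.int64(70), 127), (np.int64(616), np.int64(-99), np.int64(73), 131), (np.int64(611), np.int64(-93), np.int64(68), 119), (np.int64(592), np.int64(-89), np.int64(46), 80), (np.int64(586), np.int64(-82), np.int64(40), 123)]
248 [(np.int64(591), np.int64(-127), np.int64(39), 117), (np.int64(595), np.int64(-119), np.int64(43), 119), (np.int64(612), np.int64(-107), np.int64(63), 127), (np.int64(614), np.int64(-100), np.int64(66), 132), (np.int64(613), np.int64(-93), np.int64(65), 117), (np.int64(598), np.int64(-88), np.int64(47), 81), (np.int64(593), np.int64(-82), np.int64(42), 124)]
```

```bash
python3 - <<'E'
from h import *
b,_=viewer.grab_frame("scene")
cv2.imwrite("pics/n2.png",cv2.resize(b[185:260,240:315],(600,600),interpolation=cv2.INTER_CUBIC)[:,:,::-1])
s=observe();print(s["position"],s["grip_width"],s["finger_force"])
E
```

```text
[ 0.60357133 -0.09933452  0.07347951] 0.025541649300597234 0.0
```

View pics/n2.png

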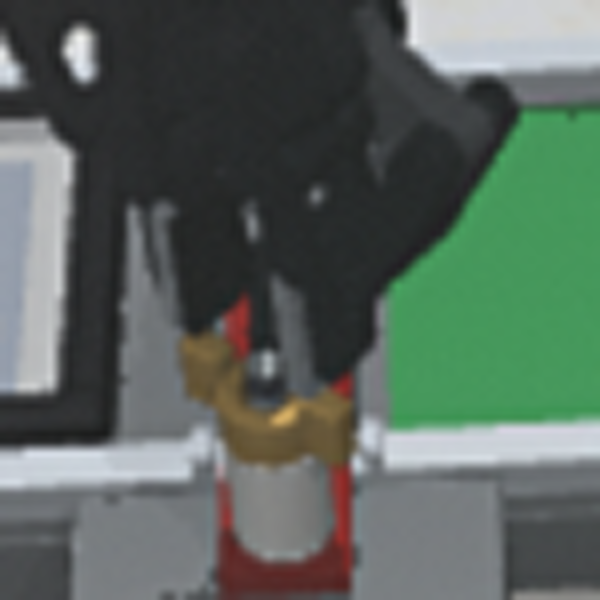

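The close-up shows both finger tips standing just above the wings (tips near scene (264,226) and (282,234), depth z ≈ 110 mm), so the tips sit higher than I assumed. I open, go lower and close again.

Emit:
{"fn": "play_rows", "kwargs": {
  "motion": [
    [0,0,0,0,0,0,0.4],
    [0,0,0,0,0,0,0.4],
    [0,0,0,0,0,0,0.4],
    [0,0,1,0,0,0,0.4],
    [0,0,2,0,0,0,0.4]
  ]
}}

```text
clock: 3.8
position: [0.6035, -0.0993, 0.0525]
tool_rot: [3.141, 0.0, 2.547]
force: [-0.4, 0.1, -0.3]
grip_width: 0.0598
finger_force: 0.0
```

Emit:
{"fn": "play_rows", "kwargs": {
  "motion": [
    [0,0,0,0,0,0,0.2],
    [0,0,0,0,0,0,-0.2],
    [0,0,0,0,0,0,-0.2],
    [0,0,0,0,0,0,-0.2],
    [0,0,0,0,0,0,-0.2]
  ]
}}

```text
clock: 4.3
position: [0.6036, -0.0994, 0.0535]
tool_rot: [3.141, 0.0, 2.547]
force: [0.5, -0.2, -0.7]
grip_width: 0.0428
finger_force: 30.5
```

```bash
python3 - <<'E'
from h import *
b,_=viewer.grab_frame("scene")
cv2.imwrite("pics/n3.png",cv2.resize(b[185:260,240:315],(600,600),interpolation=cv2.INTER_CUBIC)[:,:,::-1])
E
```

```text
(no output)
```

View pics/n3.png

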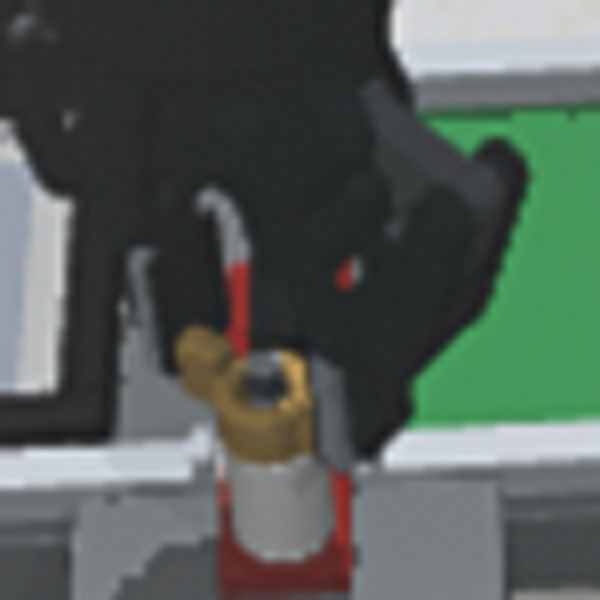

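Gripped at 43 mm with 30 N; the right finger stands in front of the wing at crop (335,410) and the left one beside the far wing at (200,360). Lift and move toward the tray.

Emit:
{"fn": "play_rows", "kwargs": {
  "motion": [
    [0,0,-0.5,0,0,0,-0.3],
    [0,0,-1.5,0,0,0,-0.3],
    [0,0,-3,0,0,0,-0.3],
    [0,0,-5,0,0,0,-0.3],
    [0,0,-7,0,0,0,-0.3]
  ],
  "squeeze": 40
}}

```text
clock: 4.85
position: [0.6037, -0.0994, 0.1253]
tool_rot: [3.141, 0.001, 2.547]
force: [-1.0, 0.0, 0.5]
grip_width: 0.0424
finger_force: 42.8
```

```bash
python3 - <<'E'
from h import *
to(670,305,125)
p,d=viewer.grab_frame("scene");W=cloud("scene",p,d)*1000
h=cv2.cvtColor(p,cv2.COLOR_RGB2HSV).astype(int);m=(h[...,0]>10)&(h[...,0]<28)&(h[...,1]>110)&(h[...,2]>50)&(abs(W[...,0]-604)<50)&(abs(W[...,1]+100)<50)&(W[...,2]>70)
print("brass",W[m].min(0).round(),W[m].max(0).round(),m.sum())
g=observe();print(g["grip_width"],g["finger_force"])
cv2.imwrite("pics/n4.png",cv2.resize(p[165:260,230:325],(600,600),interpolation=cv2.INTER_CUBIC)[:,:,::-1])
E
```

```text
shift cm [17.17 37.21  0.04] toolz turn rad -0.0 ty deg 55.9 clock 4.85 pos [603.7 -99.4 125.3] F [-1.   0.   0.5]
brass [ 594. -119.  155.] [618. -90. 174.] 118
0.0422263313608599 42.833856395445764
```

Emit:
{"fn": "play_rows", "kwargs": {
  "motion": [
    [1.7,3.7,0,0,0,0,-0.3],
    [3.4,7.4,0,0,0,0,-0.3],
    [5.1,11.1,0,0,0,0,-0.3],
    [6.8,14.8,0,0,0,0,-0.3],
    [8.5,18.5,0,0,0,0,-0.3]
  ]
}}

```text
clock: 5.4
position: [0.6371, 0.1033, 0.1247]
tool_rot: [3.141, 0.001, 2.547]
force: [0.4, -0.2, -0.6]
grip_width: 0.0427
finger_force: 42.8
```

Emit:
{"fn": "play_rows", "kwargs": {
  "motion": [
    [1.7,3.7,0,0,0,0,-0.3],
    [3.4,7.4,0,0,0,0,-0.3],
    [5.1,11.1,0,0,0,0,-0.3],
    [6.8,14.8,0,0,0,0,-0.3],
    [8.5,18.5,0,0,0,0,-0.3]
  ]
}}

```text
clock: 5.9
position: [0.6703, 0.3042, 0.1248]
tool_rot: [3.141, 0.001, 2.547]
force: [-0.3, 0.0, -0.8]
grip_width: 0.0426
finger_force: 42.8
```

```bash
cat >> h.py <<'E'
def low(n="scene",r=.07,zmin=.03):
    "lowest dark (gripper) and brass points near the tool"
    p,d=viewer.grab_frame(n);W=cloud(n,p,d);s=observe()["position"];V=p.max(-1)
    k=(d>0)&(np.hypot(W[...,0]-s[0],W[...,1]-s[1])<r)&(W[...,2]>zmin)
    h=cv2.cvtColor(p,cv2.COLOR_RGB2HSV);br=(h[...,0]>10)&(h[...,0]<28)&(h[...,1]>110)
    g=W[k&(V<75)&(h[...,1]<90)];g=g[np.argsort(g[:,2])][:12];print("dark low mm",(g*1000).round().tolist())
    b=W[k&br];print("brass",len(b),(b.min(0)*1000).round() if len(b) else "",(b.max(0)*1000).round() if len(b) else "")
    return p
E
python3 - <<'E'
from h import *
to(665,306,20);p=low()
i=viewer.camera_info("scene");s=observe()["position"];c=np.asarray(i["R"])@(s+[0,0,.03])+i["t"];u,v=(c[:2]/c[2]*471.09+[i["cx"],i["cy"]]).astype(int);print(u,v)
cv2.imwrite("pics/n5.png",cv2.resize(p[v-60:v+60,u-60:u+60],(600,600),interpolation=cv2.INTER_CUBIC)[:,:,::-1])
E
```

```text
shift cm [ 0.55 -0.16 10.48] toolz turn rad -0.0 ty deg 55.9 clock 5.9 pos [670.3 304.2 124.8] F [-0.3  0.  -0.8]
dark low mm [[671.0, 291.0, 157.0], [690.0, 315.0, 164.0], [665.0, 280.0, 164.0], [692.0, 316.0, 166.0], [690.0, 316.0, 166.0], [690.0, 325.0, 166.0], [657.0, 275.0, 166.0], [665.0, 279.0, 167.0], [691.0, 326.0, 167.0], [691.0, 327.0, 168.0], [690.0, 326.0, 168.0], [656.0, 275.0, 168.0]]
brass 329 [659. 282. 154.] [686. 320. 174.]
531 241
```

View pics/n5.png

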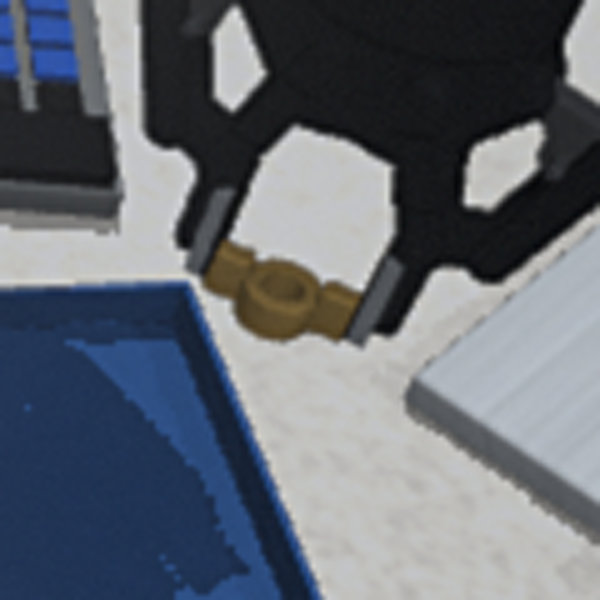

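The nut hangs level between the pads at crop (280,300), held by both wing ends. Lower it into the tray.

Emit:
{"fn": "play_rows", "kwargs": {
  "motion": [
    [0,-1,3,0,0,0,-0.3],
    [0,-1,6,0,0,0,-0.3],
    [0,-1,9,0,0,0,-0.3],
    [0,-1,11,0,0,0,-0.3],
    [0,-1,12,0,0,0,-0.3]
  ]
}}

```text
clock: 6.45
position: [0.6638, 0.2938, 0.0024]
tool_rot: [-3.14, -0.001, 2.547]
force: [0.7, -0.5, -1.0]
grip_width: 0.0425
finger_force: 42.8
```

Emit:
{"fn": "play_rows", "kwargs": {
  "motion": [
    [0,0,0.5,0,0,0,-0.3],
    [0,0,1,0,0,0,-0.3],
    [0,0,1.3,0,0,0,-0.3],
    [0,0,1.6,0,0,0,-0.3],
    [0,0,1.8,0,0,0,-0.3]
  ]
}}

```text
clock: 6.95
position: [0.6646, 0.2942, -0.0144]
tool_rot: [3.141, 0.0, 2.547]
force: [0.2, -1.0, -0.5]
grip_width: 0.0421
finger_force: 42.8
```

Emit:
{"fn": "play_rows", "kwargs": {
  "motion": [
    [0,0,0.3,0,0,0,-0.3],
    [0,0,0.5,0,0,0,0],
    [0,0,0.5,0,0,0,0.3],
    [0,0,0.5,0,0,0,0.3],
    [0,0,-1,0,0,0,0.3]
  ]
}}

```text
clock: 7.45
position: [0.6633, 0.2936, -0.0059]
tool_rot: [-3.139, -0.001, 2.547]
force: [-0.4, 0.9, -1.1]
grip_width: 0.0552
finger_force: 0.0
```

Emit:
{"fn": "play_rows", "kwargs": {
  "motion": [
    [0,0,-3,0,0,0,0.3],
    [0,0,-6,0,0,0,0.3],
    [0,0,-10,0,0,0,0.3],
    [0,0,-13,0,0,0,0.3],
    [0,0,-15,0,0,0,0]
  ]
}}

```text
clock: 7.95
position: [0.6653, 0.2943, 0.1496]
tool_rot: [3.138, 0.002, 2.547]
force: [0.2, -0.9, 0.4]
grip_width: 0.0432
finger_force: 0.0
```

```bash
python3 - <<'E'
from h import *
to(604,-100.5,130,95.2)
p,d=viewer.grab_frame("scene");W=cloud("scene",p,d)*1000
h=cv2.cvtColor(p,cv2.COLOR_RGB2HSV).astype(int);m=(h[...,0]>10)&(h[...,0]<28)&(h[...,1]>110)&(h[...,2]>50)&(W[...,0]>530)&(W[...,0]<750)&(W[...,1]>160)&(W[...,1]<360)
print("brass",W[m].min(0).round(),W[m].max(0).round(),m.sum())
E
```

```text
shift cm [-17.05 -36.14   1.88] toolz turn rad -0.686 ty deg 55.9 clock 7.95 pos [665.3 294.3 149.6] F [ 0.2 -0.9  0.4]
brass [653. 272.   5.] [680. 310.  27.] 249
```

Emit:
{"fn": "play_rows", "kwargs": {
  "motion": [
    [-1.7,-3.6,0,0,0,0,0],
    [-3.4,-7.2,0,0,0,0,0],
    [-5.1,-10.8,0,0,0,0,0],
    [-6.8,-14.4,0,0,0,0,0],
    [-8.5,-18,0,0,0,0,0]
  ]
}}

```text
clock: 8.5
position: [0.6337, 0.0958, 0.1465]
tool_rot: [3.141, 0.001, 2.547]
force: [0.9, -0.5, -0.4]
grip_width: 0.0425
finger_force: 0.0
```

Emit:
{"fn": "play_rows", "kwargs": {
  "motion": [
    [-1.7,-3.6,0,0,0,-0.137,0],
    [-3.4,-7.2,0,0,0,-0.274,0],
    [-5.1,-10.8,0,0,0,-0.411,0],
    [-6.8,-14.4,0,0,0,-0.548,0],
    [-8.5,-18.1,0,0,0,-0.686,0]
  ]
}}

```text
clock: 9.0
position: [0.6027, -0.1018, 0.1465]
tool_rot: [-3.141, 0.001, -3.045]
force: [0.7, -0.8, -0.0]
grip_width: 0.0425
finger_force: 0.0
```

```bash
python3 - <<'E'
from h import *
to(604,-100.5,40,95.2);p=low(r=.06,zmin=.11)
E
```

```text
shift cm [-0.13  0.12 10.65] toolz turn rad 0.006 ty deg 95.6 clock 9.0 pos [ 602.7 -101.8  146.5] F [ 0.7 -0.8 -0. ]
dark low mm [[603.0, -123.0, 182.0], [607.0, -123.0, 183.0], [612.0, -124.0, 183.0], [610.0, -122.0, 183.0], [603.0, -123.0, 183.0], [612.0, -124.0, 185.0], [609.0, -78.0, 186.0], [612.0, -123.0, 187.0], [611.0, -133.0, 188.0], [610.0, -78.0, 189.0], [609.0, -131.0, 189.0], [604.0, -72.0, 189.0]]
brass 0
```

Emit:
{"fn": "play_rows", "kwargs": {
  "motion": [
    [-0.1,0.1,3,0,0,0,0],
    [-0.1,0.1,6,0,0,0,0],
    [-0.1,0.1,9,0,0,0,0],
    [-0.1,0.1,11,0,0,0,0],
    [-0.1,0.1,11.8,0,0,0,0]
  ],
  "squeeze": 30
}}

```text
clock: 9.55
position: [0.6031, -0.0989, 0.0262]
tool_rot: [3.141, -0.002, -3.051]
force: [-0.4, -0.1, 0.4]
grip_width: 0.0426
finger_force: 0.0
```

Emit:
{"fn": "play_rows", "kwargs": {
  "motion": [
    [0,0,0,0,0,0,-0.3],
    [0,0,0,0,0,0,-0.6],
    [0,0,0,0,0,0,-0.6],
    [0,0,0,0,0,0,-0.6],
    [0,0,0,0,0,0,-0.6]
  ]
}}

```text
clock: 10.05
position: [0.6044, -0.0992, 0.0281]
tool_rot: [-3.141, 0.001, -3.051]
force: [-1.1, -0.3, 6.7]
grip_width: 0.0233
finger_force: 30.0
```

Emit:
{"fn": "play_rows", "kwargs": {
  "motion": [
    [0,0,-0.5,0,0,0,-0.6],
    [0,0,-1.5,0,0,0,-0.6],
    [0,0,-3,0,0,0,-0.6],
    [0,0,-5,0,0,0,-0.6],
    [0,0,-7,0,0,0,-0.6]
  ]
}}

```text
clock: 10.55
position: [0.6039, -0.0992, 0.0992]
tool_rot: [-3.141, 0.001, -3.051]
force: [-1.1, 0.4, -1.4]
grip_width: 0.0232
finger_force: 29.5
```

Emit:
{"fn": "play_rows", "kwargs": {
  "motion": [
    [0,0,-0.5,0,0,0,-0.6],
    [0,0,-1.5,0,0,0,-0.6],
    [0,0,-3,0,0,0,-0.6],
    [0,0,-4,0,0,0,-0.6],
    [0,0,-5,0,0,0,-0.6]
  ]
}}

```text
clock: 11.05
position: [0.6039, -0.0991, 0.1482]
tool_rot: [-3.142, 0.0, -3.05]
force: [-0.0, 0.3, -0.5]
grip_width: 0.0229
finger_force: 29.5
```

```bash
python3 - <<'E'
from h import *
to(600,297,100)
p,d=viewer.grab_frame("scene");W=cloud("scene",p,d)*1000
h=cv2.cvtColor(p,cv2.COLOR_RGB2HSV);k=(abs(W[...,0]-604)<40)&(abs(W[...,1]+100)<14)&(W[...,2]>105)&(h[...,1]<60)&(h[...,2]>95)
print("white",k.sum(),W[k].min(0).round(),W[k].max(0).round())
R=((h[...,0]<6)|(h[...,0]>174))&(h[...,1]>150)&(abs(W[...,1]+105)<40)&(W[...,0]<640)
print("red",R.sum(),np.percentile(W[R],[1,50,99],axis=0).round())
cv2.imwrite("pics/n6.png",cv2.resize(p[140:260,225:345],(600,600),interpolation=cv2.INTER_CUBIC)[:,:,::-1])
E
```

```text
shift cm [-3.22 39.48  4.82] toolz turn rad -0.0 ty deg 95.2 clock 11.05 pos [603.9 -99.1 148.2] F [-0.   0.3 -0.5]
white 351 [ 591. -114.  167.] [644. -86. 390.]
red 292 [[ 521. -120.   45.]
 [ 579.  -97.   48.]
 [ 621.  -87.   51.]]
```

View pics/n6.png

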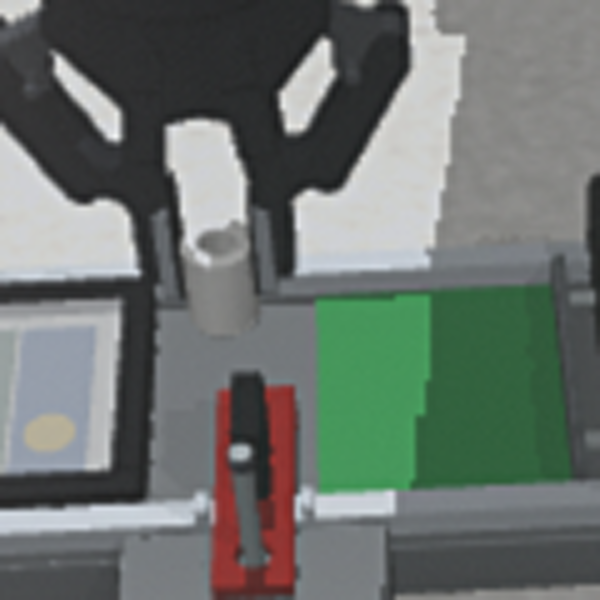

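The spacer hangs from the fingers at crop (220,280), and the red bracket is still on the stud at (255,480).

Emit:
{"fn": "play_rows", "kwargs": {
  "motion": [
    [-0.5,4,0,0,0,0,-0.6],
    [-0.8,8,0,0,0,0,-0.6],
    [-1,12,0,0,0,0,-0.6],
    [-1.2,16,0,0,0,0,-0.6],
    [-1.3,20,0,0,0,0,-0.6]
  ]
}}

```text
clock: 11.6
position: [0.5983, 0.1029, 0.1472]
tool_rot: [-3.142, -0.0, -3.05]
force: [0.9, 0.7, -0.3]
grip_width: 0.0228
finger_force: 29.5
```

Emit:
{"fn": "play_rows", "kwargs": {
  "motion": [
    [-0.5,4,0,0,0,0,-0.6],
    [-0.8,8,0,0,0,0,-0.6],
    [-1,12,0,0,0,0,-0.6],
    [-1.2,16,0,0,0,0,-0.6],
    [-1.3,19.4,0,0,0,0,-0.6]
  ]
}}

```text
clock: 12.1
position: [0.5932, 0.298, 0.1471]
tool_rot: [3.141, -0.0, -3.049]
force: [-0.3, -0.2, -0.9]
grip_width: 0.0228
finger_force: 29.5
```

Emit:
{"fn": "play_rows", "kwargs": {
  "motion": [
    [0,0,4,0,0,0,-0.6],
    [0,0,8,0,0,0,-0.6],
    [0,0,11,0,0,0,-0.6],
    [0,0,13,0,0,0,-0.6],
    [0,0,14.5,0,0,0,-0.6]
  ]
}}

```text
clock: 12.6
position: [0.5932, 0.2953, 0.0005]
tool_rot: [-3.141, -0.002, -3.05]
force: [0.7, 0.5, -0.2]
grip_width: 0.0229
finger_force: 29.5
```

Emit:
{"fn": "play_rows", "kwargs": {
  "motion": [
    [0,0,0.5,0,0,0,-0.6],
    [0,0,0.8,0,0,0,-0.6],
    [0,0,1.1,0,0,0,-0.6],
    [0,0,1.4,0,0,0,-0.6],
    [0,0,1.5,0,0,0,-0.6]
  ]
}}

```text
clock: 13.1
position: [0.594, 0.2958, -0.0124]
tool_rot: [3.141, 0.0, -3.05]
force: [0.3, 0.4, -0.4]
grip_width: 0.0228
finger_force: 29.5
```

Release, rise and return above the bracket rib.

Emit:
{"fn": "play_rows", "kwargs": {
  "motion": [
    [0,0,0.2,0,0,0,-0.5],
    [0,0,0.2,0,0,0,-0.2],
    [0,0,0.2,0,0,0,-0.1],
    [0,0,0.2,0,0,0,-0.1],
    [0,0,-2,0,0,0,-0.1]
  ]
}}

```text
clock: 13.6
position: [0.5923, 0.2949, 0.0053]
tool_rot: [-3.14, -0.004, -3.05]
force: [-0.9, -0.7, 0.1]
grip_width: 0.038
finger_force: 0.0
```

Emit:
{"fn": "play_rows", "kwargs": {
  "motion": [
    [0,0,-3,0,0,0,-0.1],
    [0,0,-6,0,0,0,-0.1],
    [0,0,-9,0,0,0,-0.1],
    [0,0,-12,0,0,0,-0.1],
    [0,0,-14,0,0,0,-0.3]
  ]
}}

```text
clock: 14.1
position: [0.5944, 0.2959, 0.1498]
tool_rot: [3.141, 0.002, -3.051]
force: [0.2, 0.5, 0.1]
grip_width: 0.0298
finger_force: 0.0
```

```bash
python3 - <<'E'
from h import *
rib=np.array([508.9,-109.7])+rot(YAW)@[53,0];print("rib",rib)
to(*rib,145,95.2)
for n in("scene","top"):
    p,d=viewer.grab_frame(n);W=cloud(n,p,d)*1000
    B=(W[...,:2]-[633,263])@rot(np.radians(4.5))
    k=(abs(B[...,0])<80)&(abs(B[...,1])<75)&(W[...,2]>9)&(W[...,2]<50)
    nn,l,st,_=cv2.connectedComponentsWithStats(k.astype(np.uint8))
    for j in range(1,nn):
        if st[j,4]>15:q=np.c_[B,W[...,2]][l==j];print(n,q.min(0).round(),q.max(0).round())
    B=(W[...,:2]-[508.9,-109.7])@rot(YAW)
    k=(W[...,2]>75)&(W[...,2]<95)&(abs(B[...,0]-53)<30)&(abs(B[...,1])<25)&(p.max(-1)<90)
    q=np.c_[B,W[...,2],W[...,:2]][k];print(n,"rib",len(q),q.min(0).round() if len(q) else "",q.max(0).round() if len(q) else "")
E
```

```text
rib [ 561.68354666 -104.91489789]
shift cm [  6.91 -39.62   0.42] toolz turn rad 0.0 ty deg 95.2 clock 14.1 pos [594.4 295.9 149.8] F [0.2 0.5 0.1]Traceback (most recent call last):
  File "<stdin>", line 10, in <module>
    res = self.concatenate(tuple(objs), axis=axis)
ValueError: all the input arrays must have same number of dimensions, but the array at index 0 has 3 dimension(s) and the array at index 1 has 2 dimension(s)
```

```bash
cat >> h.py <<'E'
def tray(ns=("scene","top")):
    for n in ns:
        p,d=viewer.grab_frame(n);W=cloud(n,p,d)*1000
        B=np.dstack([(W[...,:2]-[633,263])@rot(np.radians(4.5)),W[...,2]])
        k=(abs(B[...,0])<80)&(abs(B[...,1])<75)&(W[...,2]>9)&(W[...,2]<65)
        nn,l,st,_=cv2.connectedComponentsWithStats(k.astype(np.uint8))
        for j in range(1,nn):
            if st[j,4]>15:q=B[l==j];print(n,"in tray",q.min(0).round(),q.max(0).round(),p[l==j].mean(0).round())
        B=np.dstack([(W[...,:2]-[508.9,-109.7])@rot(YAW),W[...,2]])
        k=(W[...,2]>75)&(W[...,2]<95)&(abs(B[...,0]-53)<30)&(abs(B[...,1])<25)&(p.max(-1)<90)
        q=B[k]
        if len(q):print(n,"rib (bed frame)",len(q),q.min(0).round(),q.max(0).round())
E
python3 -c "
from h import *
tray()"
```

```text
scene in tray [-47.  23.   9.] [-24.  46.  39.] [138. 139. 140.]
scene in tray [22.  7.  9.] [49. 44. 26.] [116.  96.  58.]
scene rib (bed frame) 107 [36. -5. 75.] [72.  6. 87.]
top in tray [18.  6.  9.] [46. 43. 31.] [106.  83.  36.]
top in tray [-50.  23.   9.] [-21.  51.  43.] [120. 122. 124.]
top rib (bed frame) 86 [35. -6. 77.] [69.  6. 90.]
```

Emit:
{"fn": "play_rows", "kwargs": {
  "motion": [
    [0.7,-4,0,0,0,0,-0.3],
    [1.4,-8,0,0,0,0,-0.3],
    [2.1,-12,0,0,0,0,-0.3],
    [2.8,-16,0,0,0,0,-0.3],
    [3.5,-20,0,0,0,0,-0.3]
  ]
}}

```text
clock: 14.75
position: [0.5764, 0.0916, 0.1464]
tool_rot: [-3.141, -0.001, -3.05]
force: [0.5, 0.9, -0.5]
grip_width: 0.0297
finger_force: 0.0
```

Emit:
{"fn": "play_rows", "kwargs": {
  "motion": [
    [0.7,-4,0,0,0,0,-0.3],
    [1.4,-8,0,0,0,0,-0.3],
    [2.1,-12,0,0,0,0,-0.3],
    [2.8,-16,0,0,0,0,-0.3],
    [3.4,-19.6,0,0,0,0,-0.3]
  ]
}}

```text
clock: 15.25
position: [0.5603, -0.107, 0.1465]
tool_rot: [-3.142, -0.001, -3.051]
force: [0.7, -0.3, -0.7]
grip_width: 0.0302
finger_force: 0.0
```

```bash
python3 -c "
from h import *
to(561.7,-105,32,95.2);low(zmin=.1)"
```

```text
shift cm [-0.18  0.18 11.45] toolz turn rad -0.0 ty deg 95.2 clock 15.25 pos [ 560.3 -107.   146.5] F [ 0.7 -0.3 -0.7]
dark low mm [[610.0, -99.0, 100.0], [605.0, -96.0, 100.0], [554.0, -123.0, 184.0], [553.0, -123.0, 185.0], [561.0, -122.0, 186.0], [572.0, -122.0, 186.0], [560.0, -122.0, 187.0], [566.0, -133.0, 188.0], [563.0, -84.0, 188.0], [563.0, -81.0, 188.0], [567.0, -129.0, 189.0], [568.0, -131.0, 189.0]]
brass 0
```

Emit:
{"fn": "play_rows", "kwargs": {
  "motion": [
    [-0.1,0.1,3,0,0,0,-0.3],
    [-0.1,0.1,6,0,0,0,-0.3],
    [-0.1,0.1,9,0,0,0,-0.3],
    [-0.1,0.1,11,0,0,0,-0.3],
    [-0.1,0.1,11.5,0,0,0,-0.3]
  ],
  "squeeze": 60
}}

```text
clock: 15.8
position: [0.5603, -0.1034, 0.0296]
tool_rot: [3.141, -0.004, -3.05]
force: [1.3, 0.5, -0.3]
grip_width: 0.0302
finger_force: 0.0
```

Emit:
{"fn": "play_rows", "kwargs": {
  "motion": [
    [0,0,0,0,0,0,-0.5],
    [0,0,0,0,0,0,-0.7],
    [0,0,0,0,0,0,-0.9],
    [0,0,0,0,0,0,-0.9],
    [0,0,0,0,0,0,-0.9]
  ]
}}

```text
clock: 16.3
position: [0.5627, -0.104, 0.0332]
tool_rot: [-3.141, 0.001, -3.051]
force: [-1.4, -0.3, 8.8]
grip_width: 0.0104
finger_force: 62.7
```

Emit:
{"fn": "play_rows", "kwargs": {
  "motion": [
    [0,0,-0.5,0,0,0,-0.9],
    [0,0,-1.5,0,0,0,-0.9],
    [0,0,-3,0,0,0,-0.9],
    [0,0,-4.5,0,0,0,-0.9],
    [0,0,-6,0,0,0,-0.9]
  ]
}}

```text
clock: 16.8
position: [0.5623, -0.1039, 0.0942]
tool_rot: [-3.141, 0.001, -3.051]
force: [-0.2, -0.1, 0.2]
grip_width: 0.0106
finger_force: 61.5
```

Emit:
{"fn": "play_rows", "kwargs": {
  "motion": [
    [0,0,-1,0,0,0,-0.9],
    [0,0,-2.5,0,0,0,-0.9],
    [0,0,-4,0,0,0,-0.9],
    [0,0,-5,0,0,0,-0.9],
    [0,0,-6,0,0,0,-0.9]
  ]
}}

```text
clock: 17.3
position: [0.5621, -0.1039, 0.1532]
tool_rot: [-3.142, 0.0, -3.05]
force: [0.3, 0.3, -2.3]
grip_width: 0.0102
finger_force: 61.5
```

```bash
python3 - <<'E'
from h import *
c=np.array([633,263])+rot(np.radians(4.5))@[-5,-38];print(c)
to(*c,100,94.5)
p,d=viewer.grab_frame("scene");W=cloud("scene",p,d)*1000
h=cv2.cvtColor(p,cv2.COLOR_RGB2HSV);R=((h[...,0]<6)|(h[...,0]>174))&(h[...,1]>150)&(abs(W[...,1]+105)<60)&(W[...,0]<680)
print("red",R.sum(),np.percentile(W[R],[1,50,99],axis=0).round())
E
```

```text
[630.99685897 224.72484584]
shift cm [-9.86 32.1   5.32] toolz turn rad 0.013 ty deg 95.2 clock 17.3 pos [ 562.1 -103.9  153.2] F [ 0.3  0.3 -2.3]
red 33 [[ 539. -118.  167.]
 [ 553.  -96.  168.]
 [ 564.  -91.  170.]]
```

Emit:
{"fn": "play_rows", "kwargs": {
  "motion": [
    [-1,3.2,0,0,0,0,-0.9],
    [-2,6.4,0,0,0,0,-0.9],
    [-3,9.6,0,0,0,0,-0.9],
    [-4,12.8,0,0,0,0,-0.9],
    [-5,16,0,0,0,0,-0.9]
  ]
}}

```text
clock: 17.85
position: [0.5973, 0.0613, 0.1521]
tool_rot: [-3.141, -0.001, -3.05]
force: [0.5, -0.4, -0.8]
grip_width: 0.0104
finger_force: 61.5
```

Emit:
{"fn": "play_rows", "kwargs": {
  "motion": [
    [-1,3.2,0,0,0,0,-0.9],
    [-2,6.4,0,0,0,0,-0.9],
    [-3,9.6,0,0,0,0,-0.9],
    [-4,12.8,0,0,0,0,-0.9],
    [-4.9,16.1,0,0,0,0,-0.9]
  ]
}}

```text
clock: 18.35
position: [0.6315, 0.2259, 0.1519]
tool_rot: [-3.141, -0.001, -3.051]
force: [0.6, -0.6, -1.4]
grip_width: 0.0107
finger_force: 61.5
```

Emit:
{"fn": "play_rows", "kwargs": {
  "motion": [
    [0,0,4,0,0,0,-0.9],
    [0,0,8,0,0,0,-0.9],
    [0,0,10,0,0,0,-0.9],
    [0,0,11.5,0,0,0,-0.9],
    [0,0,12.5,0,0,0,-0.9]
  ]
}}

```text
clock: 18.85
position: [0.6312, 0.2247, 0.0262]
tool_rot: [-3.141, -0.001, -3.05]
force: [0.1, 1.0, -0.5]
grip_width: 0.0108
finger_force: 61.5
```

Emit:
{"fn": "play_rows", "kwargs": {
  "motion": [
    [0,0,0.5,0,0,0,-0.9],
    [0,0,0.9,0,0,0,-0.9],
    [0,0,1.2,0,0,0,-0.9],
    [0,0,1.4,0,0,0,-0.9],
    [0,0,1.5,0,0,0,-0.9]
  ]
}}

```text
clock: 19.35
position: [0.6317, 0.2249, 0.0126]
tool_rot: [3.141, 0.0, -3.051]
force: [-0.3, 0.4, -0.6]
grip_width: 0.0102
finger_force: 61.5
```

Emit:
{"fn": "play_rows", "kwargs": {
  "motion": [
    [0,0,0.2,0,0,0,-0.9],
    [0,0,0.2,0,0,0,-0.7],
    [0,0,0.2,0,0,0,-0.5],
    [0,0,0.2,0,0,0,-0.4],
    [0,0,-0.5,0,0,0,-0.4]
  ]
}}

```text
clock: 19.85
position: [0.631, 0.2246, 0.0169]
tool_rot: [-3.141, -0.001, -3.05]
force: [-0.6, 0.1, 0.3]
grip_width: 0.0254
finger_force: 0.0
```

Emit:
{"fn": "play_rows", "kwargs": {
  "motion": [
    [0,0,-2,0,0,0,-0.4],
    [0,0,-5,0,0,0,-0.4],
    [0,0,-9,0,0,0,-0.4],
    [0,0,-13,0,0,0,-0.4],
    [0,0,-16,0,0,0,-1]
  ]
}}

```text
clock: 20.35
position: [0.632, 0.2249, 0.1807]
tool_rot: [3.141, 0.002, -3.051]
force: [0.8, 0.5, -0.5]
grip_width: 0.0122
finger_force: 0.0
```

```bash
cat >> h.py <<'E'
def glass(ns=("top","scene")):
    for n in ns:
        p,d=viewer.grab_frame(n);W=cloud(n,p,d);z=W[...,2];B=(W[...,:2]-[.5089,-.1097])@rot(YAW)
        g=(p.max(-1)<45)&(abs(B[...,0])<.062)&(abs(z-.048)<.006)&(B[...,1]<.13)&(B[...,1]>-.19)
        q=B[g]*1000
        if len(q):print(n,"glass",len(q),"x",np.percentile(q[:,0],[1,99]).round(1),"y",np.percentile(q[:,1],[1,99]).round(1))
E
python3 - <<'E'
from h import *
tray();glass()
t=np.array([508.9,-109.7])+rot(YAW)@[0,-205];print(t);to(*t,150,95.2)
E
```

```text
scene in tray [-47.  23.   9.] [-22.  46.  39.] [147. 148. 149.]
scene in tray [-49. -54.   9.] [ 55. -22.  57.] [74. 33. 36.]
scene in tray [20.  7.  9.] [50. 42. 26.] [133. 110.  67.]
top in tray [-51. -55.   9.] [ 42. -20.  61.] [51.  7.  8.]
top glass 860 x [-59.3  58.9] y [-161.8  -42.9]
scene glass 32 x [39.2 61.9] y [-131.7  -42.7]
[ 527.40841382 -313.86277481]
shift cm [ 15.29 -52.7    2.78] toolz turn rad 0.0 ty deg 95.2 clock 20.55 pos [631.6 224.9 178.2] F [-0.  -0.3 -0.8]
```

All three parts lie in the tray; the glass is at bed y −102. Go behind the glass with the fingers shut.

Emit:
{"fn": "play_rows", "kwargs": {
  "motion": [
    [1,-3.5,0,0,0,0,-1],
    [2,-7,0,0,0,0,-1],
    [3,-10.5,0,0,0,0,-1],
    [4,-14,0,0,0,0,-1],
    [5.1,-17.5,0,0,0,0,-1]
  ]
}}

```text
clock: 21.05
position: [0.5956, 0.0444, 0.1763]
tool_rot: [-3.141, -0.002, -3.05]
force: [0.4, 0.1, 0.6]
grip_width: -0.0002
finger_force: 0.0
```

Emit:
{"fn": "play_rows", "kwargs": {
  "motion": [
    [1,-3.5,0,0,0,0,-1],
    [2,-7,0,0,0,0,-1],
    [3,-10.5,0,0,0,0,-1],
    [4,-14,0,0,0,0,-1],
    [5.1,-17.5,0,0,0,0,-1]
  ]
}}

```text
clock: 21.55
position: [0.5607, -0.1343, 0.1764]
tool_rot: [3.141, -0.002, -3.05]
force: [0.6, -0.3, -0.2]
grip_width: 0.0003
finger_force: 0.0
```

Emit:
{"fn": "play_rows", "kwargs": {
  "motion": [
    [1,-3.5,0,0,0,0,-1],
    [2,-7,0,0,0,0,-1],
    [3,-10.5,0,0,0,0,-1],
    [4,-14,0,0,0,0,-1],
    [5.1,-17.7,0,0,0,0,-1]
  ]
}}

```text
clock: 22.05
position: [0.5262, -0.3148, 0.1763]
tool_rot: [3.141, -0.001, -3.05]
force: [0.7, -0.7, 1.5]
grip_width: -0.0
finger_force: 0.0
```

Emit:
{"fn": "play_rows", "kwargs": {
  "motion": [
    [0,0,2,0,0,0,-1],
    [0,0,4,0,0,0,-1],
    [0,0,6,0,0,0,-1],
    [0,0,7.5,0,0,0,-1],
    [0,0,8,0,0,0,-1]
  ]
}}

```text
clock: 22.55
position: [0.5261, -0.3134, 0.0952]
tool_rot: [3.14, -0.003, -3.05]
force: [0.1, 0.4, -0.3]
grip_width: 0.0003
finger_force: 0.0
```

```bash
python3 - <<'E'
from h import *
t=np.array([508.9,-109.7])+rot(YAW)@[0,-205];to(*t,100,95.2)
low(r=.04,zmin=.06)
p=low("top",r=.05,zmin=.06)
E
```

```text
shift cm [-0.13 -0.06 -0.48] toolz turn rad 0.001 ty deg 95.2 clock 22.55 pos [ 526.1 -313.4   95.2] F [ 0.1  0.4 -0.3]
dark low mm [[529.0, -307.0, 132.0], [535.0, -314.0, 132.0], [537.0, -311.0, 134.0], [535.0, -306.0, 135.0], [535.0, -311.0, 135.0], [533.0, -306.0, 135.0], [536.0, -313.0, 136.0], [531.0, -307.0, 136.0], [531.0, -305.0, 136.0], [535.0, -312.0, 137.0], [530.0, -305.0, 138.0], [533.0, -322.0, 138.0]]
brass 1 [ 532. -327.  149.] [ 532. -327.  149.]
dark low mm [[516.0, -307.0, 140.0], [516.0, -309.0, 141.0], [516.0, -304.0, 142.0], [512.0, -292.0, 185.0], [512.0, -287.0, 191.0], [514.0, -287.0, 191.0], [510.0, -289.0, 191.0], [512.0, -289.0, 192.0], [510.0, -286.0, 194.0], [514.0, -284.0, 194.0], [514.0, -282.0, 195.0], [509.0, -282.0, 196.0]]
brass 0
```

```bash
cat >> h.py <<'E'
def tool(n="scene",r=.03,zmin=.06):
    p,d=viewer.grab_frame(n);W=cloud(n,p,d);s=observe()["position"]
    k=(d>0)&(np.hypot(W[...,0]-s[0],W[...,1]-s[1])<r)&(W[...,2]>zmin)
    B=np.dstack([(W[...,:2]-[.5089,-.1097])@rot(YAW),W[...,2]])*1000
    v,u=np.nonzero(k)
    for r_ in range(v.max(),v.max()-14,-1):
        j=k[r_]; 
        if j.any():print(r_,np.nonzero(j)[0][[0,-1]],"bed y",B[r_,j,1].min().round(),B[r_,j,1].max().round(),"x",np.median(B[r_,j,0]).round(),"z",np.median(B[r_,j,2]).round(),"V",int(p[r_,j].mean()))
E
python3 -c "
from h import *
tool()"
```

```text
189 [155 162] bed y -211.0 -199.0 x 8.0 z 133.0 V 110
188 [155 162] bed y -210.0 -198.0 x 8.0 z 136.0 V 79
187 [154 163] bed y -210.0 -198.0 x 8.0 z 138.0 V 86
186 [152 163] bed y -216.0 -198.0 x 7.0 z 139.0 V 78
185 [151 164] bed y -217.0 -194.0 x 8.0 z 142.0 V 72
184 [150 165] bed y -217.0 -193.0 x 7.0 z 144.0 V 74
183 [150 165] bed y -218.0 -191.0 x 6.0 z 145.0 V 68
182 [149 165] bed y -219.0 -191.0 x 6.0 z 148.0 V 69
181 [149 165] bed y -218.0 -192.0 x 6.0 z 151.0 V 69
180 [149 165] bed y -217.0 -191.0 x 6.0 z 152.0 V 67
179 [148 166] bed y -218.0 -191.0 x 6.0 z 154.0 V 66
178 [148 166] bed y -217.0 -190.0 x 5.0 z 156.0 V 67
177 [147 165] bed y -218.0 -191.0 x 5.0 z 159.0 V 66
176 [147 165] bed y -217.0 -191.0 x 7.0 z 162.0 V 66
```

Emit:
{"fn": "play_rows", "kwargs": {
  "motion": [
    [-0.1,0,2,0,0,0,-1],
    [-0.1,0,4,0,0,0,-1],
    [-0.1,0,6,0,0,0,-1],
    [-0.1,0,7.5,0,0,0,-1],
    [-0.1,0,8.5,0,0,0,-1]
  ]
}}

```text
clock: 23.2
position: [0.5282, -0.3139, 0.0119]
tool_rot: [-3.142, 0.0, -3.05]
force: [0.5, -0.1, -0.3]
grip_width: -0.0004
finger_force: 0.0
```

Emit:
{"fn": "play_rows", "kwargs": {
  "motion": [
    [0,0,0,0,0,0,-1],
    [0,0,0,0,0,0,-1],
    [0,0,0,0,0,0,-1],
    [0,0,0,0,0,0,-1],
    [0,0,0,0,0,0,-1]
  ]
}}

```text
clock: 23.7
position: [0.5283, -0.314, 0.0128]
tool_rot: [-3.141, 0.001, -3.05]
force: [0.1, -0.5, -0.2]
grip_width: -0.0
finger_force: 0.0
```

```bash
python3 - <<'E'
from h import *
t=np.array([508.9,-109.7])+rot(YAW)@[0,-205];to(*t,0,95.2)
tool(zmin=.02)
p,d=viewer.grab_frame("scene");cv2.imwrite("pics/n7.png",cv2.resize(p[150:270,120:280],(800,600),interpolation=cv2.INTER_CUBIC)[:,:,::-1])
E
```

```text
shift cm [0.09 0.02 1.28] toolz turn rad 0.0 ty deg 95.2 clock 23.7 pos [ 528.3 -314.    12.8] F [ 0.1 -0.5 -0.2]
233 [180 181] bed y -188.0 -187.0 x 22.0 z 29.0 V 99
232 [180 183] bed y -188.0 -183.0 x 20.0 z 30.0 V 88
231 [181 184] bed y -187.0 -181.0 x 18.0 z 31.0 V 85
230 [181 185] bed y -188.0 -180.0 x 16.0 z 31.0 V 112
229 [181 185] bed y -188.0 -180.0 x 13.0 z 30.0 V 120
228 [181 187] bed y -188.0 -177.0 x 10.0 z 31.0 V 120
227 [181 186] bed y -189.0 -179.0 x 6.0 z 29.0 V 120
226 [182 187] bed y -186.0 -176.0 x 5.0 z 31.0 V 117
225 [182 188] bed y -187.0 -176.0 x 1.0 z 29.0 V 118
224 [182 187] bed y -187.0 -178.0 x -0.0 z 32.0 V 118
223 [182 188] bed y -188.0 -176.0 x -4.0 z 31.0 V 119
222 [167 188] bed y -211.0 -177.0 x -7.0 z 30.0 V 123
221 [166 187] bed y -211.0 -179.0 x 7.0 z 48.0 V 102
220 [166 187] bed y -211.0 -179.0 x 9.0 z 53.0 V 95
```

View pics/n7.png

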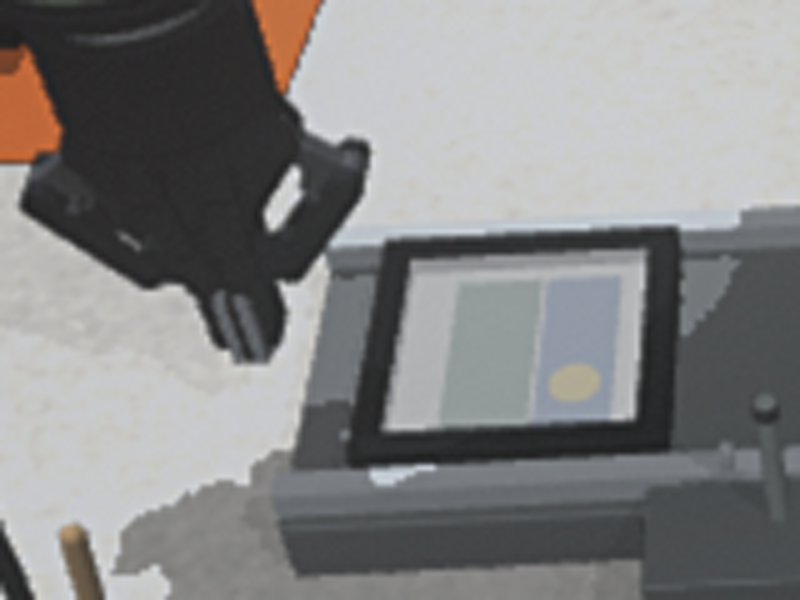

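The picture shows the shut finger tips at crop (250,355), behind the glass's near edge at (370,350), in line with its middle and at about z 47 mm. Lower 12 mm, then approach gently.

Emit:
{"fn": "play_rows", "kwargs": {
  "motion": [
    [0,0,0.4,0,0,0,-1],
    [0,0,0.8,0,0,0,-1],
    [0,0,1.2,0,0,0,-1],
    [0,0.3,1.2,0,0,0,-1],
    [0,0.6,1.2,0,0,0,-1]
  ]
}}

```text
clock: 24.3
position: [0.5274, -0.3076, 0.0001]
tool_rot: [3.141, -0.0, -3.051]
force: [-0.5, 0.3, -0.2]
grip_width: 0.0
finger_force: 0.0
```

Emit:
{"fn": "play_rows", "kwargs": {
  "motion": [
    [0,0.2,0,0,0,0,-1],
    [0,0.4,0,0,0,0,-1],
    [0,0.6,0,0,0,0,-1],
    [0,0.8,0,0,0,0,-1],
    [0,1,0,0,0,0,-1]
  ]
}}

```text
clock: 24.8
position: [0.5266, -0.2978, 0.0004]
tool_rot: [-3.142, 0.0, -3.05]
force: [-0.1, 0.7, 0.1]
grip_width: 0.0002
finger_force: 0.0
```

Emit:
{"fn": "play_rows", "kwargs": {
  "motion": [
    [0,0.2,0,0,0,0,-1],
    [0,0.4,0,0,0,0,-1],
    [0,0.6,0,0,0,0,-1],
    [0,0.8,0,0,0,0,-1],
    [0,1,0,0,0,0,-1]
  ]
}}

```text
clock: 25.3
position: [0.5257, -0.2878, 0.0003]
tool_rot: [3.142, 0.0, -3.05]
force: [0.4, 0.0, -0.4]
grip_width: 0.0002
finger_force: 0.0
```

Emit:
{"fn": "play_rows", "kwargs": {
  "motion": [
    [0,0.2,0,0,0,0,-1],
    [0,0.4,0,0,0,0,-1],
    [0,0.6,0,0,0,0,-1],
    [0,0.8,0,0,0,0,-1],
    [0,1,0,0,0,0,-1]
  ]
}}

```text
clock: 25.8
position: [0.5248, -0.278, 0.0003]
tool_rot: [-3.141, 0.0, -3.051]
force: [0.5, -2.0, -0.9]
grip_width: -0.0
finger_force: 1.0
```

```bash
python3 - <<'E'
from h import *
to(528,-314,0,95.2);glass(); s=observe()["position"]*1000;print("tcp bed",(s[:2]-[508.9,-109.7])@rot(YAW))
tool(r=.025,zmin=.032)
E
```

```text
shift cm [ 0.   -3.62  0.03] toolz turn rad 0.0 ty deg 95.2 clock 25.8 pos [ 5.248e+02 -2.780e+02  3.000e-01] F [ 0.5 -2.  -0.9]
top glass 784 x [-59.3  59.1] y [-154.4  -35.8]
scene glass 328 x [-16.9  61.9] y [-152.5  -35.1]
tcp bed [   0.65693836 -168.74855495]
232 [191 191] bed y -166.0 -166.0 x 24.0 z 32.0 V 80
231 [185 185] bed y -178.0 -178.0 x 20.0 z 32.0 V 80
228 [192 192] bed y -165.0 -165.0 x 13.0 z 32.0 V 81
227 [182 182] bed y -186.0 -186.0 x 9.0 z 32.0 V 117
226 [182 191] bed y -186.0 -168.0 x 7.0 z 33.0 V 99
225 [185 197] bed y -181.0 -152.0 x 10.0 z 37.0 V 74
224 [187 197] bed y -174.0 -152.0 x 10.0 z 41.0 V 75
223 [184 198] bed y -181.0 -150.0 x 9.0 z 43.0 V 75
222 [183 199] bed y -182.0 -149.0 x 9.0 z 46.0 V 63
221 [183 200] bed y -181.0 -147.0 x 10.0 z 49.0 V 62
220 [182 201] bed y -183.0 -145.0 x 7.0 z 48.0 V 65
219 [182 201] bed y -182.0 -145.0 x 6.0 z 50.0 V 63
```

Contact at about 2 N, and the glass slides. Continue at 30 mm/s.

Emit:
{"fn": "play_rows", "kwargs": {
  "motion": [
    [0,0.3,0,0,0,0,-1],
    [0,0.6,0,0,0,0,-1],
    [0,0.9,0,0,0,0,-1],
    [0,1.2,0,0,0,0,-1],
    [0,1.5,0,0,0,0,-1]
  ]
}}

```text
clock: 26.45
position: [0.5234, -0.2628, 0.0003]
tool_rot: [-3.142, 0.0, -3.05]
force: [0.8, -2.3, -0.4]
grip_width: -0.0002
finger_force: 1.1
```

Emit:
{"fn": "play_rows", "kwargs": {
  "motion": [
    [0,0.3,0,0,0,0,-1],
    [0,0.6,0,0,0,0,-1],
    [0,0.9,0,0,0,0,-1],
    [0,1.2,0,0,0,0,-1],
    [0,1.5,0,0,0,0,-1]
  ]
}}

```text
clock: 26.95
position: [0.522, -0.2479, 0.0003]
tool_rot: [-3.142, -0.0, -3.05]
force: [-0.1, -1.9, 0.0]
grip_width: -0.0
finger_force: 1.1
```

```bash
python3 - <<'E'
from h import *
glass(); s=observe()["position"]*1000;print("tcp bed",(s[:2]-[508.9,-109.7])@rot(YAW))
E
```

```text
top glass 731 x [-59.4  59. ] y [-123.    -5.7]
scene glass 364 x [-9.1 61.7] y [-122.7   -5. ]
tcp bed [   0.62824711 -138.45659628]
```

Emit:
{"fn": "play_rows", "kwargs": {
  "motion": [
    [0,0.3,0,0,0,0,-1],
    [0,0.6,0,0,0,0,-1],
    [0,0.9,0,0,0,0,-1],
    [0,1.2,0,0,0,0,-1],
    [0,1.5,0,0,0,0,-1]
  ]
}}

```text
clock: 27.55
position: [0.5207, -0.2329, 0.0003]
tool_rot: [-3.142, 0.0, -3.05]
force: [0.6, -1.8, 0.3]
grip_width: 0.0001
finger_force: 1.1
```

Emit:
{"fn": "play_rows", "kwargs": {
  "motion": [
    [0,0.3,0,0,0,0,-1],
    [0,0.6,0,0,0,0,-1],
    [0,0.9,0,0,0,0,-1],
    [0,1.2,0,0,0,0,-1],
    [0,1.5,0,0,0,0,-1]
  ]
}}

```text
clock: 28.05
position: [0.5193, -0.218, 0.0003]
tool_rot: [-3.142, -0.0, -3.05]
force: [0.2, -2.4, -0.4]
grip_width: -0.0004
finger_force: 1.1
```

Emit:
{"fn": "play_rows", "kwargs": {
  "motion": [
    [0,0.3,0,0,0,0,-1],
    [0,0.6,0,0,0,0,-1],
    [0,0.9,0,0,0,0,-1],
    [0,1.2,0,0,0,0,-1],
    [0,1.5,0,0,0,0,-1]
  ]
}}

```text
clock: 28.55
position: [0.5179, -0.2031, 0.0003]
tool_rot: [3.142, -0.0, -3.05]
force: [-0.5, -2.0, 0.6]
grip_width: -0.0001
finger_force: 1.1
```

Emit:
{"fn": "play_rows", "kwargs": {
  "motion": [
    [0,0.3,0,0,0,0,-1],
    [0,0.6,0,0,0,0,-1],
    [0,0.9,0,0,0,0,-1],
    [0,1.2,0,0,0,0,-1],
    [0,1.5,0,0,0,0,-1]
  ]
}}

```text
clock: 29.05
position: [0.5166, -0.1881, 0.0003]
tool_rot: [3.142, -0.0, -3.05]
force: [0.5, -2.1, 0.1]
grip_width: 0.0002
finger_force: 1.1
```

```bash
python3 - <<'E'
from h import *
glass(); s=observe()["position"]*1000;print("tcp bed",(s[:2]-[508.9,-109.7])@rot(YAW))
E
```

```text
top glass 596 x [-59.2  59.4] y [-48.3  54.1]
scene glass 511 x [-52.1  61.8] y [-69.8  54.1]
tcp bed [  0.56741686 -78.43778517]
```

Emit:
{"fn": "play_rows", "kwargs": {
  "motion": [
    [0,0.3,0,0,0,0,-1],
    [0,0.6,0,0,0,0,-1],
    [0,0.9,0,0,0,0,-1],
    [0,1.2,0,0,0,0,-1],
    [0,1.5,0,0,0,0,-1]
  ]
}}

```text
clock: 29.65
position: [0.5152, -0.1732, 0.0003]
tool_rot: [-3.142, -0.0, -3.05]
force: [-0.7, -2.8, -0.5]
grip_width: -0.0003
finger_force: 1.1
```

Emit:
{"fn": "play_rows", "kwargs": {
  "motion": [
    [0,0.3,0,0,0,0,-1],
    [0,0.6,0,0,0,0,-1],
    [0,0.9,0,0,0,0,-1],
    [0,1.2,0,0,0,0,-1],
    [0,1.5,0,0,0,0,-1]
  ]
}}

```text
clock: 30.15
position: [0.5138, -0.1583, 0.0003]
tool_rot: [-3.142, -0.0, -3.05]
force: [0.8, -1.7, -1.4]
grip_width: 0.0
finger_force: 1.1
```

Emit:
{"fn": "play_rows", "kwargs": {
  "motion": [
    [0,0.3,0,0,0,0,-1],
    [0,0.6,0,0,0,0,-1],
    [0,0.9,0,0,0,0,-1],
    [0,1.2,0,0,0,0,-1],
    [0,1.5,0,0,0,0,-1]
  ]
}}

```text
clock: 30.65
position: [0.5125, -0.1434, 0.0003]
tool_rot: [-3.142, -0.0, -3.05]
force: [-0.2, -2.3, 0.1]
grip_width: -0.0002
finger_force: 1.1
```

Emit:
{"fn": "play_rows", "kwargs": {
  "motion": [
    [0,0.2,0,0,0,0,-1],
    [0,0.4,0,0,0,0,-1],
    [0,0.6,0,0,0,0,-1],
    [0,0.8,0,0,0,0,-1],
    [0,1,0,0,0,0,-1]
  ]
}}

```text
clock: 31.15
position: [0.5116, -0.1335, 0.0003]
tool_rot: [-3.142, -0.0, -3.051]
force: [0.4, -2.6, -0.1]
grip_width: 0.0001
finger_force: 1.1
```

```bash
python3 - <<'E'
from h import *
glass(); s=observe()["position"]*1000;print("tcp bed",(s[:2]-[508.9,-109.7])@rot(YAW))
E
```

```text
top glass 544 x [-59.5  59.4] y [ 21.7 108.9]
scene glass 595 x [-54.2  61.7] y [-23.7 108.4]
tcp bed [  0.53640985 -23.67727493]
```

Emit:
{"fn": "play_rows", "kwargs": {
  "motion": [
    [0,0.2,0,0,0,0,-1],
    [0,0.4,0,0,0,0,-1],
    [0,0.6,0,0,0,0,-1],
    [0,0.8,0,0,0,0,-1],
    [0,1,0,0,0,0,-1]
  ]
}}

```text
clock: 31.75
position: [0.5106, -0.1235, 0.0003]
tool_rot: [-3.142, -0.0, -3.05]
force: [-0.0, -1.7, -0.3]
grip_width: 0.0002
finger_force: 1.1
```

Emit:
{"fn": "play_rows", "kwargs": {
  "motion": [
    [0,0.1,0,0,0,0,-1],
    [0,0.2,0,0,0,0,-1],
    [0,0.3,0,0,0,0,-1],
    [0,0.4,0,0,0,0,-1],
    [0,0.4,0,0,0,0,-1]
  ]
}}

```text
clock: 32.25
position: [0.5104, -0.1196, 0.0003]
tool_rot: [-3.142, 0.0, -3.05]
force: [0.1, -2.0, -1.0]
grip_width: 0.0001
finger_force: 0.8
```

```bash
python3 - <<'E'
from h import *
glass(); s=observe()["position"]*1000;print("tcp bed",(s[:2]-[508.9,-109.7])@rot(YAW)); print(np.mean([observe()["force"] for _ in range(5)],axis=0))
E
```

```text
top glass 571 x [-59.5  59.4] y [ 40.1 125.4]
scene glass 661 x [-54.   61.7] y [ -1.2 122.2]
tcp bed [ 0.56940451 -9.95056818]
[ 1.4535563  -1.28654511 -0.20237327]
```

Emit:
{"fn": "play_rows", "kwargs": {
  "motion": [
    [0,-0.3,0,0,0,0,-1],
    [0,-0.8,0,0,0,0,-1],
    [0,-1.6,0,0,0,0,-1],
    [0,-2.6,0,0,0,0,-1],
    [0,-4,0,0,0,0,-1]
  ]
}}

```text
clock: 32.85
position: [0.514, -0.1604, 0.0003]
tool_rot: [3.142, -0.0, -3.05]
force: [-0.5, -0.6, -0.0]
grip_width: 0.0004
finger_force: 0.0
```

Emit:
{"fn": "play_rows", "kwargs": {
  "motion": [
    [0,-1,-2,0,0,0,-1],
    [0,-2,-5,0,0,0,-1],
    [0,-3,-9,0,0,0,-1],
    [0,-5,-13,0,0,0,-1],
    [0,-8,-16,0,0,0,-1]
  ]
}}

```text
clock: 33.35
position: [0.5216, -0.2402, 0.1631]
tool_rot: [-3.141, 0.002, -3.049]
force: [1.6, -0.2, -0.1]
grip_width: -0.0001
finger_force: 0.0
```

Emit:
{"fn": "play_rows", "kwargs": {
  "motion": [
    [0,0,0,0,0,0,-1],
    [0,0,0,0,0,0,-1],
    [0,0,0,0,0,0,-1],
    [0,0,0,0,0,0,-1],
    [0,0,0,0,0,0,-1]
  ]
}}

```text
clock: 33.85
position: [0.521, -0.2386, 0.1596]
tool_rot: [3.141, -0.001, -3.05]
force: [-0.4, -0.1, -1.5]
grip_width: -0.0002
finger_force: 0.0
```

```bash
python3 - <<'E'
from h import *
glass(); tray(); s=observe();print(s["clock"],s["position"],s["force"])
E
```

```text
top glass 909 x [-59.6  59.6] y [  4.3 124.4]
scene glass 467 x [-53.4  61.8] y [  6.8 122. ]
scene in tray [-48.  23.   9.] [-24.  46.  39.] [141. 141. 143.]
scene in tray [-49. -54.   9.] [ 54. -22.  56.] [96. 42. 44.]
scene in tray [20.  7.  9.] [50. 43. 27.] [127. 105.  64.]
top in tray [-52. -54.   9.] [ 54. -21.  59.] [88. 11. 13.]
top in tray [17.  6.  9.] [47. 43. 29.] [127.  98.  42.]
top in tray [-49.  22.   9.] [-21.  50.  45.] [123. 125. 126.]
34.05 [ 0.52122801 -0.23895944  0.16011393] [-0.62853766  0.00887965  0.27941611]
```

The glass's trailing edge is at about bed y 3.5, so its centre is near 63, against the felt. All parts are in the tray.

```bash
python3 -c "
from workcell import bot
print(bot.job_done())"
```

```text
the job is handed in; nothing more can be done
None
```

I handed the job in at about 34 s: the wing nut, spacer and bracket lie in the tray, taken off in that order, and the glass carrier rests against the felt stop with its centre near bed y = 63 mm; the largest push force I read was about 3 N, and no verdict came back.

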